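# Send the medicines down on the loft hoist

## Task

Put every amber vial and pill tin on the shelf into the hoist tray, then swing the tray's keeper bar shut until it snaps past its spring ball. Then lift the winch pawl by its red tab and hold it up so that the crank turns back slowly under the load, never forcing it, and let the pawl drop back in to stop the tray with its floor level with the landing shelf below, within about a centimetre. Leave the glass dish, the thermometer and the spoon rest where they are, and leave the pawl seated.

Things in the scene. Friction and masses are not known exactly. Their poses are not given: they have to be found in the camera images.
- vial1: closed amber glass vial: square body 30 x 30 x 50 mm tall, white round cap 24 mm across on top, 70 mm tall in all, about 60 g. Origin: centre of its underside; z runs up to the cap, x and y square to its flat sides. None from the start: absent. May stand or lie in the tray.
- vial2: closed amber glass vial: square body 30 x 30 x 50 mm tall, white round cap 24 mm across on top, 70 mm tall in all, about 60 g. Origin: centre of its underside; z runs up to the cap, x and y square to its flat sides. None from the start: absent. May stand or lie in the tray.
- vial3: closed amber glass vial: square body 30 x 30 x 50 mm tall, white round cap 24 mm across on top, 70 mm tall in all, about 60 g. Origin: centre of its underside; z runs up to the cap, x and y square to its flat sides. None from the start: absent. May stand or lie in the tray.
- vial4: closed amber glass vial: square body 30 x 30 x 50 mm tall, white round cap 24 mm across on top, 70 mm tall in all, about 60 g. Origin: centre of its underside; z runs up to the cap, x and y square to its flat sides. None from the start: absent. May stand or lie in the tray.
- tin1: round steel pill tin, 46 mm across and 24 mm tall, about 50 g. Origin: centre of its underside, z up. None from the start: absent.
- tin2: round steel pill tin, 46 mm across and 24 mm tall, about 50 g. Origin: centre of its underside, z up. None from the start: absent.
- tray_floor (a point): centre of the inner floor of the hoist tray, an open aluminium tray in the notch just beyond the shelf's far edge (at x = 0.56). Inside 139 mm along x, 205 mm along y; side and back walls 28 mm tall, the front (towards the robot) has only a 6 mm lip. Axes as the world's. At the start its floor is 12 mm above the shelf.
- rack_top (a point): top of the upright steel rack bar (16 x 12 mm) that carries the tray: it stands 45 mm beyond the tray's right (-y) end, in line with the tray's front, runs through the winch's gearbox and goes down with the tray. 378 mm above the shelf at the start.
- tray (a joint): travel of the tray downwards from the top, m: 0 at the start, 0.225 at the most; 0.018 m per radian of the crank.
- keeper (a joint): angle of the keeper bar, rad: 0 = shut, along y across the tray's open front; grows as it swings out over the shelf (1.57 = pointing along -x). Bar 190 mm long, 14 mm tall, 8 mm thick, its middle 20 mm above the tray floor; stays where it is left (0.05 N m). Its tip must be pushed (about 5 N there) past a spring ball: shut it reads below 0.02, held up at the ball about 0.07.
- keeper_hinge (a point): the keeper bar's upright hinge at the tray's left (+y) front corner, at the bar's mid height. From here the bar points along (-sin k, -cos k) in x, y for joint value k.
- keeper_end (a point): centre of the red sleeve (50 mm long, 11 mm thick) on the keeper bar, 145 mm from its hinge: the place to push.
- pawl (a joint): angle of the winch pawl, rad: 0 (give or take 0.03) = seated in the ratchet wheel; grows as its red tab is lifted, 0.5 at the most. Above about 0.16 it clears the teeth everywhere. It drops back by its own weight when let go. Lifting it under load takes 2 to 4 N at the tab.
- pawl_tab (a point): centre of the pawl's red lift tab at its robot-side end: a block 36 mm along x, 14 mm along y, 30 mm tall, about 186 mm above the shelf, standing free (side plates begin 28 mm beyond it). It can be gripped across y from above and lifted straight up; the pawl turns between the fingers.
- pawl_pin (a point): the pawl's pivot, a level pin along y, beyond the wheel. With the pawl seated the tab's centre lies 140 mm nearer to the robot (-x) and 15 mm higher.
- crank (a joint): angle of crank and ratchet wheel, rad, about a level axis along y: 0 at the start, grows as the tray goes down. The seated pawl catches every 0.349 rad (6.3 mm of tray travel). With the pawl lifted, the drag brake lets the loaded crank turn back at about 0.3 to 0.6 rad/s (tray 6 to 11 mm/s).
- crank_grip (a point): centre of the crank's black grip (26 mm thick, 82 mm long along y), on an arm of 85 mm that turns 104 mm to the right (-y) of the pawl. Turning it back against the load raises the tray, the pawl clicking over the teeth. Need not be touched.
- landing_top (a point): on the top surface of the landing shelf in the room below, middle of its edge next to the tray; a plywood board 220 mm along x (beyond this point) and 440 mm along y, 18 mm thick. Its height varies from start to start, 0.10 to 0.18 m below the loft shelf.
- hoist: the green rack winch clamped to the shelf's edge: two side plates 182 mm tall, 60 mm apart, with the ratchet wheel (90 mm across, axle 120 mm up) between them, gearbox on their left. Origin: on the shelf's surface under the wheel's centre; it stands at different places along the edge (y).
- dish: bystander: round glass dish, 100 mm across, 32 mm tall. Origin: centre of its underside.
- thermometer: bystander: blue digital thermometer on its foot, 66 mm wide, 100 mm tall. Origin: centre of its underside.
- spoon_rest: bystander: wooden spoon rest, 96 mm across with a flat tail, 14 mm tall. Origin: centre of the round part's underside.

How it is judged:
By the outcome, as a careful person would: the job done as asked, in the order asked, and still so for the second after the job is handed in, with the robot touching nothing.
Of vial1, vial2, vial3, vial4, tin1, tin2 only 4 to 6 are there at a start; the rules pass over those that are not, and their reading is None.
At some moment in a run one of tin1, tin2 may be knocked a few centimetres aside while the robot is not near it.
Once in a run the grip may slacken for a moment while it holds something.
It also fails if it takes over 210 s, if anything falls off the work surface, if the arm or the gripper's body presses on something with over 40 N, if the wrist force passes 120 N, or if a joint passes its speed limit or range.

## Robot

A 6-joint arm with a two-finger parallel gripper is mounted at the origin on the work surface. World frame = base frame: x ahead of the robot, y to its left, z up, the work surface at z = 0. Lengths are in m, angles in rad, forces in N, time in s.
With the tool pointing down it reaches from about 0.325 to 1 m from the base axis. Payload 5.1 kg.
Tool frame: the origin (TCP) lies at the centre of the arm's flange, where the gripper is bolted on; the fingertips stand 173 mm ahead of it and the grasp point (between the pads) lies 155 mm ahead of it; z points along the fingers, y is the line along which they close (so a half turn about z gives the same grasp; the last joint's range is limited). The gripper opens to 85 mm and grips with 20 to 120 N. Pads are 22 mm wide; open, the fingers measure 114 mm over their backs; the gripper's body (76 mm by 85 mm) begins 54 mm behind the grasp point. The pads swing forward as they close: fully open they stand 13 mm farther back than shut.
Start: joints at [1.135, 0.124, 1.65, -0, 1.367, -0.083], TCP at [0.225, 0.61, 0.405] pointing down, gripper open.
Joint ranges: [-2.61, 2.61], [-1.02, 2.33], [0.03, 2.71], [-1.35, 4.49], [0.32, 2.68], [-2.91, 2.91]. Speed limits (rad/s): [2.57, 2.57, 3.14, 3.14, 3.14, 3.14].

## Interface

Orientations are given as a rotation vector (axis times angle).
In Python, from bench import read_state, eyes, arm gives the robot as it stands. The module is installed in compiled form; this text tells all that it offers.
- The arm moves only by the tool arm_command, never from a script. Its argument "moves" is a list of rows, each an object of numbers: "tx", "ty", "tz": the shift along the world's x, y, z in units of 50 mm (1.0 is 50 mm); "wx", "wy", "wz": the turn, a rotation vector about the world's x, y, z in units of 8 degrees (1.0 is 8 degrees); "fingers": the opening, from 0 (shut) to 1 (fully open). A call has 1 to 20 rows; each row shifts and turns the commanded pose from where the row before left it; what a row does not reach is not made up. A row lasts 1/8 s, in which the tool goes at most 62.5 mm and 10.7 degrees, less where a joint would pass 70% of its speed; a pose out of reach is approached as far as the arm can. A call is refused whole if a number of a shift passes 1 or a number of a turn 1, either way. A call with a gripper value outside its range is refused whole. The fingers move at their own pace and stop on an object; "squeeze" is the grip in N (left out, the last holds). Time passes only in rows, so rows that do not move let the fingers close. It gives the time, the measured TCP pose, the force, the opening and the grip force at its end, in the units of the state.
- read_state(): the state, without advancing time (a new reading comes with each control period).
- eyes.grab_frame(name): name is "side" or "top"; returns a dict with "pixels" (480x640x3 uint8, blue, green, red), "z_map" (480x640 float32, m along the optical axis (not along the pixel's ray), 0 where there is no reading), "mtx" (3x3 intrinsics, pixels), "k1" (the pictures are not rectified: a ray, as slopes to the right and down, at radius r is drawn at 1 + k1 r^2 times it, then the intrinsics apply), "rvec" (rotation vector, rad) and "tvec" (3), from world to camera coordinates, as OpenCV has them. Camera axes: x right, y down, z forward; pixel columns grow to the right and rows downward; lengths in m; the calibration is good to about 2 mm. A picture is of the moment at which its call begins.
- arm.sign_off(): hands the job in; it is judged then, once.
The state is a dict: "clock": time; "q": joint angles; "qvel": joint speeds; "joint_torque": joint torques, N m; "ee_pos": TCP position; "ee_rot": TCP orientation; "force": force on the tool from outside, world axes, zero at the start; "ft_torque": the same for the moment, N m; "finger_gap": opening from 0.0 (shut) to 1.0 (fully open); "gripper_force": force on a finger pad.
Only numpy, scipy, OpenCV 4.12 (cv2) and the standard library are available. Lean on these libraries where they do the work, as an engineer would, in place of code of your own. Each camera call takes 0.05 s, during which the arm holds its last target. There are 200 camera calls.

## Working session

There is one attempt and no reset: what is moved stays moved. The work goes in short steps, Python scripts to look and compute and a tool call to move; the robot and the scene stay as the last step left them, time stands still between calls to the robot, and variables do not carry over. Pictures are saved under pics/ and viewed, at most 14 in all, crops included, and the job is handed in when it is done.

Besides the shell and the picture viewer there is one more tool, called after ">>>" in YAML: its name, and indented under it one key for each argument. arm_command: Moves the arm, as the interface text tells. Its arguments: {"type":"object","properties":{"moves":{"type":"array","items":{"type":"object","properties":{"tx":{"type":"number"},"ty":{"type":"number"},"tz":{"type":"number"},"wx":{"type":"number"},"wy":{"type":"number"},"wz":{"type":"number"},"fingers":{"type":"number"}}}},"squeeze":{"type":"number"}},"required":["moves"]}

```bash
mkdir -p pics
cat > h.py <<'E'
import numpy as np, cv2
from bench import read_state, eyes, arm
def grab(n,save=None):
    f=eyes.grab_frame(n)
    f['R']=cv2.Rodrigues(np.array(f['rvec'],float))[0]; f['t']=np.array(f['tvec'],float).reshape(3)
    if save: cv2.imwrite('pics/'+save+'.png',f['pixels'])
    return f
def slopes(f,u,v):
    K=f['mtx']; xd=(u-K[0][2])/K[0][0]; yd=(v-K[1][2])/K[1][1]; x,y=xd,yd
    for _ in range(20):
        s=1+f['k1']*(x*x+y*y); x,y=xd/s,yd/s
    return x,y
def world(f):  # XYZ image from depth
    v,u=np.mgrid[0:480,0:640].astype(float); x,y=slopes(f,u,v); z=f['z_map']
    P=np.stack([x*z,y*z,z],-1)-f['t']
    W=P@f['R']; W[z==0]=np.nan
    return W
def onplane(f,u,v,h):
    x,y=slopes(f,float(u),float(v)); d=f['R'].T@np.array([x,y,1]); c=-f['R'].T@f['t']
    return c+d*(h-c[2])/d[2]
def proj(f,p):
    c=f['R']@np.array(p,float)+f['t']; x,y=c[0]/c[2],c[1]/c[2]; s=1+f['k1']*(x*x+y*y)
    return f['mtx'][0][0]*x*s+f['mtx'][0][2], f['mtx'][1][1]*y*s+f['mtx'][1][2]
E
python3 - <<'E'
from h import *
print(read_state())
for n in('top','side'):
    f=grab(n,n+'0'); print(n,-f['R'].T@f['t'],f['R'][2],f['k1'])
    W=world(f); np.save('W'+n,W); print((f['z_map']>0).mean())
E
```

```text
{'clock': 0.0, 'q': array([ 1.13535494e+00,  1.24518831e-01,  1.65169617e+00, -3.13398147e-06,
        1.36747841e+00, -8.26144490e-02]), 'qvel': array([-0.00158444, -0.00088961, -0.00058444,  0.00131502,  0.00075541,
       -0.0017039 ]), 'joint_torque': array([-2.42873066e-03, -4.23610389e+01, -3.65443754e+01, -2.59404787e-04,
        7.03664133e-03, -1.03183361e-06]), 'ee_pos': array([0.22453864, 0.60971736, 0.40343064]), 'ee_rot': array([-0.55125383, -3.0923052 ,  0.00319047]), 'force': array([-0.18320747,  0.11141886,  0.11214353]), 'ft_torque': array([-0.05704862,  0.02671535, -0.0603894 ]), 'gripper_force': 0.0, 'finger_gap': 1.0015635522434432}
top [0.41633547 0.02545636 1.52690211] [ 5.57032395e-02 -4.24078589e-04 -9.98447279e-01] 0.056980458108944
0.995869140625
side [ 0.19959188 -0.80953325  0.90825188] [ 0.2572435   0.71417635 -0.65098227] -0.11399412342504656
0.9958919270833333
```

View pics/top0.png

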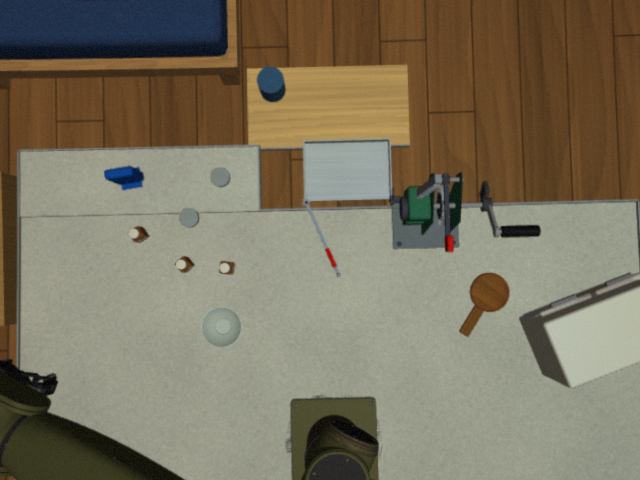

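View pics/side0.png

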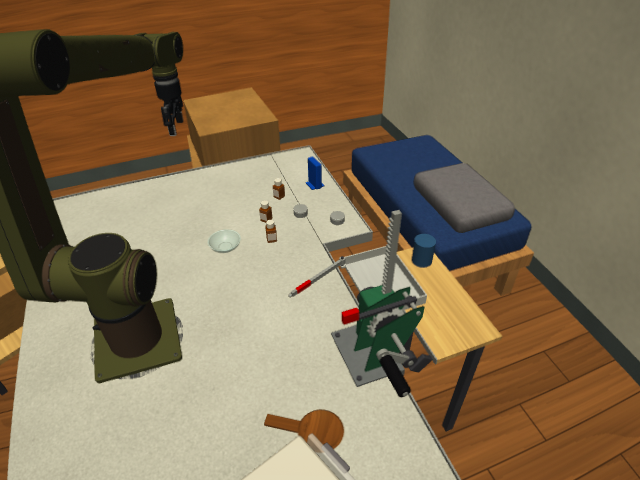

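The top view shows three vials at about (138,234), (184,265) and (226,267), and tins at (220,177) and (189,217). The keeper bar is open with its red sleeve at (331,257), the pawl tab is at (450,243), and the tray is at (347,171). The side view agrees with this.

Run:
```python
from h import *
W=np.load('Wtop.npy'); S=np.load('Wside.npy'); np.set_printoptions(precision=4,suppress=True)
hsv=cv2.cvtColor(cv2.imread('pics/top0.png'),cv2.COLOR_BGR2HSV)
Z=W[...,2]
for n,(u,v) in dict(v1=(138,234),v2=(184,265),v3=(226,267),t1=(220,177),t2=(189,217)).items():
    s=np.s_[v-18:v+18,u-18:u+18]; w=W[s].reshape(-1,3)
    lo,hi=(.06,.08) if n[0]=='v' else (.018,.03)
    m=(w[:,2]>lo)&(w[:,2]<hi)&np.isfinite(w[:,2])
    p=w[m]; r=(p[:,:2].min(0)+p[:,:2].max(0))/2
    print(n,m.sum(),r,np.ptp(p[:,:2],axis=0),np.median(p[:,2]))
    if n[0]=='v':
        # both clouds: body points 0.01..0.045 high
        q=np.vstack([w,S.reshape(-1,3)]); d=np.abs(q[:,:2]-r).max(1)
        b=q[(d<.03)&(q[:,2]>.008)&(q[:,2]<.052)]
        rc=cv2.minAreaRect(b[:,:2].astype(np.float32)*1000); print('  body',len(b),rc)
# red
red=((hsv[...,0]<8)|(hsv[...,0]>172))&(hsv[...,1]>180)&(hsv[...,2]>100)
n,l,st,c=cv2.connectedComponentsWithStats(red.astype(np.uint8))
for i in range(1,n):
    if st[i,4]>20:
        p=W[l==i]; print('red',c[i],st[i,4],np.nanmedian(p,0),np.nanmin(p,0),np.nanmax(p,0))
# tray
for u,v in[(347,171),(347,150),(347,190),(320,171),(380,171)]: print('tray',W[v,u])
t=W[135:205,295:395].reshape(-1,3); e=t[(t[:,2]>.03)&(t[:,2]<.05)]; print(np.nanpercentile(e,[1,50,99],axis=0))
e=t[(t[:,2]>.005)&(t[:,2]<.016)]; print('floor',np.nanpercentile(e,[1,50,99],axis=0))
print('landing',W[110,330],W[140,340],W[135,280],W[100,390]); 
print('dish',W[327,222],'hinge',W[203,307])
q=W.reshape(-1,3); r=q[(q[:,2]>.3)&(q[:,0]>.5)&(q[:,1]<.1)&(q[:,1]>-.3)&(q[:,0]<.75)]; print('racktop',r.mean(0) if len(r) else None,np.ptp(r,axis=0) if len(r) else '')
```

```text
v1 88 [0.5054 0.4562] [0.0215 0.0222] 0.06784705749319742
  body 262 ((508.7921447753906, 455.0138854980469), (55.458251953125, 33.074249267578125), 30.124528884887695)
v2 82 [0.4303 0.3479] [0.0211 0.0219] 0.0695550339776873
  body 255 ((428.632080078125, 348.1747131347656), (38.31246566772461, 43.30207061767578), 33.95484161376953)
v3 82 [0.4206 0.2476] [0.0212 0.0221] 0.06882755750495984
  body 219 ((419.97076416015625, 242.56915283203125), (35.812599182128906, 30.457908630371094), 80.16940307617188)
t1 255 [0.6413 0.2621] [0.0445 0.045 ] 0.022975803191024182
t2 268 [0.544  0.3385] [0.046  0.0447] 0.023227893926084583
red [449.8256 242.686 ] 86 [ 0.4617 -0.2552  0.1978] [ 0.4456 -0.2627  0.1906] [ 0.4758 -0.2495  0.204 ]
red [330.4643 257.2679] 56 [ 0.4394 -0.0034  0.039 ] [ 0.4177 -0.0138  0.0303] [0.4588 0.0069 0.0472]
tray [ 0.6499 -0.05    0.0094]
tray [ 0.7005 -0.051   0.0165]
tray [ 0.6029 -0.0487  0.01  ]
tray [0.6508 0.0163 0.014 ]
tray [ 0.647  -0.1304  0.0146]
[[ 0.5637 -0.1582  0.0303]
 [ 0.6885 -0.077   0.0379]
 [ 0.723   0.0566  0.0456]]
floor [[ 0.5799 -0.1507  0.0053]
 [ 0.65   -0.0507  0.0106]
 [ 0.7195  0.0506  0.0158]]
landing [ 0.846  -0.0163 -0.1635] [ 0.7212 -0.0337  0.0377] [ 0.7788  0.1221 -0.1567] [ 0.8675 -0.1808 -0.1567]
dish [0.2772 0.2629 0.0072] hinge [0.5697 0.0495 0.0454]
racktop [ 0.571  -0.1978  0.3527] [0.0204 0.013  0.082 ]
```

Run:
```python
import cv2,numpy as np
a=cv2.imread('pics/top0.png');b=cv2.imread('pics/side0.png')
c=[cv2.resize(a[v-18:v+18,u-18:u+18],(260,260),interpolation=cv2.INTER_CUBIC) for u,v in[(138,234),(184,265),(226,267)]]
d=[cv2.resize(b[v-18:v+18,u-18:u+18],(260,260),interpolation=cv2.INTER_CUBIC) for u,v in[(278,189),(265,212),(271,232)]]
cv2.imwrite('pics/crop.png',np.vstack([np.hstack(c),np.hstack(d)]))
```

```text
(no output)
```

View pics/crop.png

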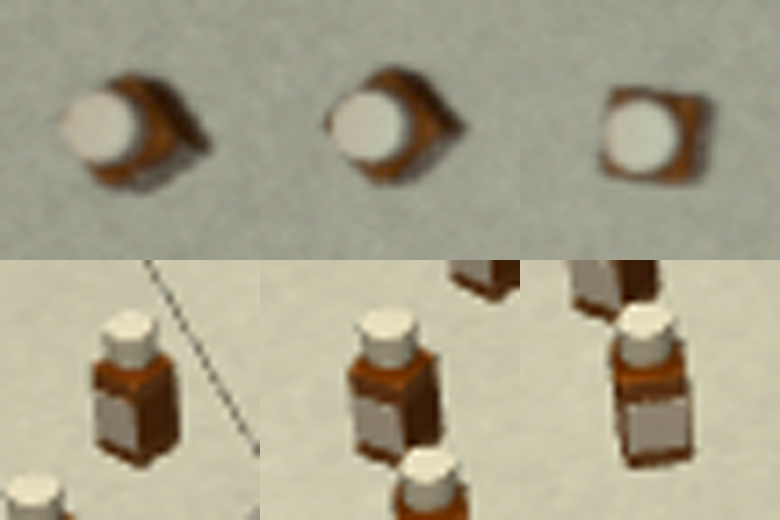

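The crops show vials 1 and 2 turned by roughly 40° and vial 3 nearly square to the axes. I'll compute the yaws from the base corners in the side view.

Run:
```python
from h import *
f=grab('side')
def P(o,x,y): return onplane(f,o[0]+x/7.22-.5,o[1]+y/7.22-.5,0)
def ang(a,b): d=b-a; return np.degrees(np.arctan2(d[1],d[0]))%90, np.hypot(*d[:2])
o=(260,171); a,b,c=P(o,95,180),P(o,140,207),P(o,180,170); print('v1',ang(a,b),ang(b,c),(a+c)/2)
o=(247,194); a,b=P(o,92,177),P(o,140,207); print('v2',ang(a,b))
o=(253,214); a,b=P(o,107,205),P(o,172,197); print('v3',ang(a,b),a,b)
def Pt(f,o,x,y,h): return onplane(f,o[0]+x/7.22-.5,o[1]+y/7.22-.5,h)
g=grab('top')
for n,o,p,h in [('v1',(120,216),((140,75),(208,150)),0.025),('v2',(166,247),((140,68),(203,128)),.025),('v3',(208,249),((92,88),(192,97)),.03)]:
    print(n,'top',ang(*[Pt(g,o,*q,h) for q in p]))
# objects hidden? list landing height, tin check
W=world(g);w=W.reshape(-1,3)
L=w[(w[:,0]>.76)&(w[:,0]<.93)&(abs(w[:,1])<.1)&(w[:,2]<-.08)&(w[:,2]>-.2)];print('landing',np.median(L[:,2]),len(L))
print('tray front',W[160:200,347][:,[0,2]][::3])
```

```text
v1 (np.float64(25.26362387603764), np.float64(0.03237484612422469)) (np.float64(40.06696035308233), np.float64(0.034676824605345165)) [0.50814695 0.46648338 0.        ]
v2 (np.float64(26.587622415455883), np.float64(0.03236213873605973))
v3 (np.float64(79.68484212538198), np.float64(0.027531559180687403)) [ 4.05649675e-01  2.38797180e-01 -1.11022302e-16] [0.43273626 0.23386731 0.        ]
v1 top (np.float64(40.986424498770475), np.float64(0.03393784503175605))
v2 top (np.float64(45.1987501996623), np.float64(0.02911429051505558))
v3 top (np.float64(83.4033308481756), np.float64(0.03334829727095133))
landing -0.15764854159167224 4410
tray front [[0.67715657 0.00877033]
 [0.66878218 0.01449114]
 [0.66271958 0.00630579]
 [0.65477873 0.00958104]
 [0.64762533 0.00791298]
 [0.63950732 0.01269845]
 [0.63210846 0.01278537]
 [0.62493318 0.01127536]
 [0.61780089 0.00935309]
 [0.61005914 0.0120739 ]
 [0.60256305 0.01303842]
 [0.59564557 0.00921177]
 [0.5880004  0.01150863]
 [0.58016057 0.01583719]]
```

>>> arm_command:
  moves:
    - {"tx": 0.694, "ty": -0.58, "tz": -0.2, "wz": 0.21, "fingers": 0.85}
    - {"tx": 0.694, "ty": -0.58, "tz": -0.2, "wz": 0.21}
    - {"tx": 0.694, "ty": -0.58, "tz": -0.2, "wz": 0.21}
    - {"tx": 0.694, "ty": -0.58, "tz": -0.2, "wz": 0.21}
    - {"tx": 0.694, "ty": -0.58, "tz": -0.2, "wz": 0.21}
    - {"tx": 0.694, "ty": -0.58, "tz": -0.2, "wz": 0.21}
    - {"tx": 0.694, "ty": -0.58, "tz": -0.2, "wz": 0.21}
    - {"tx": 0.694, "ty": -0.58, "tz": -0.2, "wz": 0.21}
    - {"tx": 0.694, "ty": -0.58, "tz": -0.2, "wz": 0.21}
    - {"tx": 0.694, "ty": -0.58, "tz": -0.2, "wz": 0.21}
    - {"tx": 0.694, "ty": -0.58, "tz": -0.2, "wz": 0.21}
    - {"tx": 0.694, "ty": -0.58, "tz": -0.2, "wz": 0.21}
    - {}
  squeeze: 30

```text
invalid input
```

>>> arm_command:
  moves:
    - {"tx": 0.694, "ty": -0.58, "tz": -0.2, "wx": 0, "wy": 0, "wz": 0.21, "fingers": 0.85}
  squeeze: 30

```text
clock: 0.32
ee_pos: [0.2583, 0.5819, 0.3953]
ee_rot: [0.499, 3.102, 0.003]
force: [1.2, -0.9, 0.1]
finger_gap: 0.851
gripper_force: 0.0
```

>>> arm_command:
  moves:
    - {"tx": 0.694, "ty": -0.58, "tz": -0.2, "wz": 0.21}
    - {"tx": 0.694, "ty": -0.58, "tz": -0.2, "wz": 0.21}
    - {"tx": 0.694, "ty": -0.58, "tz": -0.2, "wz": 0.21}
    - {"tx": 0.694, "ty": -0.58, "tz": -0.2, "wz": 0.21}
    - {"tx": 0.694, "ty": -0.58, "tz": -0.2, "wz": 0.21}
    - {"tx": 0.694, "ty": -0.58, "tz": -0.2, "wz": 0.21}
    - {"tx": 0.694, "ty": -0.58, "tz": -0.2, "wz": 0.21}
    - {"tx": 0.694, "ty": -0.58, "tz": -0.2, "wz": 0.21}
    - {"tx": 0.694, "ty": -0.58, "tz": -0.2, "wz": 0.21}
    - {"tx": 0.694, "ty": -0.58, "tz": -0.2, "wz": 0.21}
    - {"tx": 0.694, "ty": -0.58, "tz": -0.2, "wz": 0.21}
    - {"tz": 0}
    - {"tz": 0}

```text
invalid input
```

```bash
cat >> h.py <<'E'
def blob(W,x,y,lo,hi,r=.05):
    w=W.reshape(-1,3); m=(abs(w[:,0]-x)<r)&(abs(w[:,1]-y)<r)&(w[:,2]>lo)&(w[:,2]<hi); p=w[m]
    return len(p),(np.percentile(p[:,:2],2,axis=0)+np.percentile(p[:,:2],98,axis=0))/2 if len(p) else None
def ang():
    s=read_state(); R=cv2.Rodrigues(s['ee_rot'])[0]; return np.round(s['ee_pos'],4),'finger angle %.1f'%(np.degrees(np.arctan2(R[1,1],R[0,1]))%180),'tilt %.2f'%np.degrees(np.arccos(-R[2,2])), 'q',np.round(s['q'],2)
E
python3 -c "
from h import *
print(ang())"
```

```text
(array([0.2583, 0.5819, 0.3953]), 'finger angle 71.7', 'tilt 0.10', 'q', array([ 1.07,  0.1 ,  1.69,  0.  ,  1.35, -0.18]))
```

>>> arm_command:
  moves:
    - {"tx": 0.694, "ty": -0.58, "tz": -0.2, "wx": 0, "wy": 0, "wz": 0.21, "fingers": 0.85}
    - {"tx": 0.694, "ty": -0.58, "tz": -0.2, "wx": 0, "wy": 0, "wz": 0.21, "fingers": 0.85}
    - {"tx": 0.694, "ty": -0.58, "tz": -0.2, "wx": 0, "wy": 0, "wz": 0.21, "fingers": 0.85}
    - {"tx": 0.694, "ty": -0.58, "tz": -0.2, "wx": 0, "wy": 0, "wz": 0.21, "fingers": 0.85}
    - {"tx": 0.694, "ty": -0.58, "tz": -0.2, "wx": 0, "wy": 0, "wz": 0.21, "fingers": 0.85}
    - {"tx": 0.694, "ty": -0.58, "tz": -0.2, "wx": 0, "wy": 0, "wz": 0.21, "fingers": 0.85}
    - {"tx": 0.694, "ty": -0.58, "tz": -0.2, "wx": 0, "wy": 0, "wz": 0.21, "fingers": 0.85}
    - {"tx": 0.694, "ty": -0.58, "tz": -0.2, "wx": 0, "wy": 0, "wz": 0.21, "fingers": 0.85}
    - {"tx": 0.694, "ty": -0.58, "tz": -0.2, "wx": 0, "wy": 0, "wz": 0.21, "fingers": 0.85}
    - {"tx": 0.694, "ty": -0.58, "tz": -0.2, "wx": 0, "wy": 0, "wz": 0.21, "fingers": 0.85}
    - {"tx": 0.694, "ty": -0.58, "tz": -0.2, "wx": 0, "wy": 0, "wz": 0.21, "fingers": 0.85}
    - {"tx": 0, "ty": 0, "tz": 0, "wx": 0, "wy": 0, "wz": 0, "fingers": 0.85}
  squeeze: 30

```text
clock: 1.82
ee_pos: [0.6426, 0.2595, 0.2831]
ee_rot: [-0.007, -3.14, 0.001]
force: [-0.5, 0.7, 0.3]
finger_gap: 0.853
gripper_force: 0.0
```

```bash
python3 -c "
from h import *
print(ang()); W=world(grab('top')); W2=world(grab('side'))
print(blob(W,.641,.262,.015,.03),blob(W,.544,.3385,.015,.03),blob(W2,.641,.262,.018,.03))"
```

```text
(array([0.6426, 0.2595, 0.2831]), 'finger angle 89.7', 'tilt 0.11', 'q', array([ 0.31,  0.31,  1.64, -0.  ,  1.19, -1.26]))
(21, array([0.63967424, 0.27619122])) (0, None) (117, array([0.64164297, 0.25756831]))
```

>>> arm_command:
  moves:
    - {"tx": -0.02, "ty": 0.05, "tz": -0.8, "wx": 0, "wy": 0, "wz": 0, "fingers": 0.85}
    - {"tx": 0, "ty": 0, "tz": -0.8, "wx": 0, "wy": 0, "wz": 0, "fingers": 0.85}
    - {"tx": 0, "ty": 0, "tz": -0.5, "wx": 0, "wy": 0, "wz": 0, "fingers": 0.85}
    - {"tx": 0, "ty": 0, "tz": 0, "wx": 0, "wy": 0, "wz": 0, "fingers": 0.4}
    - {"tx": 0, "ty": 0, "tz": 0, "wx": 0, "wy": 0, "wz": 0, "fingers": 0.3}
    - {"tx": 0, "ty": 0, "tz": 0, "wx": 0, "wy": 0, "wz": 0, "fingers": 0.3}
    - {"tx": 0, "ty": 0, "tz": 0, "wx": 0, "wy": 0, "wz": 0, "fingers": 0.3}
    - {"tx": 0, "ty": 0, "tz": 0, "wx": 0, "wy": 0, "wz": 0, "fingers": 0.3}
  squeeze: 40

```text
clock: 2.92
ee_pos: [0.6402, 0.2645, 0.1804]
ee_rot: [0.002, 3.141, 0.001]
force: [-0.2, 0.4, -0.6]
finger_gap: 0.521
gripper_force: 41.4
```

>>> arm_command:
  moves:
    - {"tx": 0, "ty": 0, "tz": 0.7, "wx": 0, "wy": 0, "wz": 0, "fingers": 0.3}
    - {"tx": 0, "ty": 0, "tz": 0.7, "wx": 0, "wy": 0, "wz": 0, "fingers": 0.3}
    - {"tx": 0.142, "ty": -0.744, "tz": 0, "wx": 0, "wy": 0, "wz": 0, "fingers": 0.3}
    - {"tx": 0.142, "ty": -0.744, "tz": 0, "wx": 0, "wy": 0, "wz": 0, "fingers": 0.3}
    - {"tx": 0.142, "ty": -0.744, "tz": 0, "wx": 0, "wy": 0, "wz": 0, "fingers": 0.3}
    - {"tx": 0.142, "ty": -0.744, "tz": 0, "wx": 0, "wy": 0, "wz": 0, "fingers": 0.3}
    - {"tx": 0.142, "ty": -0.744, "tz": 0, "wx": 0, "wy": 0, "wz": 0, "fingers": 0.3}
    - {"tx": 0.142, "ty": -0.744, "tz": 0, "wx": 0, "wy": 0, "wz": 0, "fingers": 0.3}
    - {"tx": 0.142, "ty": -0.744, "tz": 0, "wx": 0, "wy": 0, "wz": 0, "fingers": 0.3}
    - {"tx": 0, "ty": 0, "tz": 0, "wx": 0, "wy": 0, "wz": 0, "fingers": 0.3}
  squeeze: 40

```text
clock: 4.18
ee_pos: [0.6901, 0.0015, 0.25]
ee_rot: [0.007, 3.141, -0.001]
force: [0.2, 0.2, -1.7]
finger_gap: 0.522
gripper_force: 41.5
```

>>> arm_command:
  moves:
    - {"tx": 0, "ty": 0.06, "tz": -0.6, "wx": 0, "wy": 0, "wz": 0, "fingers": 0.3}
    - {"tx": 0, "ty": 0, "tz": -0.4, "wx": 0, "wy": 0, "wz": 0, "fingers": 0.3}
    - {"tx": 0, "ty": 0, "tz": -0.13, "wx": 0, "wy": 0, "wz": 0, "fingers": 0.3}
    - {"tx": 0, "ty": 0, "tz": 0, "wx": 0, "wy": 0, "wz": 0, "fingers": 0.3}
    - {"tx": 0, "ty": 0, "tz": 0, "wx": 0, "wy": 0, "wz": 0, "fingers": 0.64}
    - {"tx": 0, "ty": 0, "tz": 0, "wx": 0, "wy": 0, "wz": 0, "fingers": 0.64}
    - {"tx": 0, "ty": 0, "tz": 0.5, "wx": 0, "wy": 0, "wz": 0, "fingers": 0.64}
    - {"tx": 0, "ty": 0, "tz": 0.8, "wx": 0, "wy": 0, "wz": 0, "fingers": 0.7}
    - {"tx": -0.4, "ty": 0.8, "tz": 0.4, "wx": 0, "wy": 0, "wz": 0, "fingers": 0.85}
    - {"tx": -0.4, "ty": 0.8, "tz": 0, "wx": 0, "wy": 0, "wz": 0, "fingers": 0.85}
    - {"tx": -0.4, "ty": 0.8, "tz": 0, "wx": 0, "wy": 0, "wz": 0, "fingers": 0.85}
    - {"tx": -0.4, "ty": 0.8, "tz": 0, "wx": 0, "wy": 0, "wz": 0, "fingers": 0.85}
    - {"tx": -0.4, "ty": 0.8, "tz": 0, "wx": 0, "wy": 0, "wz": 0, "fingers": 0.85}
  squeeze: 40

```text
clock: 5.8
ee_pos: [0.589, 0.2082, 0.2788]
ee_rot: [0.002, 3.14, 0.0]
force: [0.7, 0.6, -0.2]
finger_gap: 0.855
gripper_force: 0.0
```

```bash
python3 -c "
from h import *
print(ang()); W=world(grab('top','t1')); 
print(blob(W,.69,.005,.03,.042,.03),blob(W,.544,.3385,.015,.03))"
```

```text
(array([0.589 , 0.2082, 0.2788]), 'finger angle 89.9', 'tilt 0.07', 'q', array([ 0.25,  0.18,  1.81,  0.  ,  1.15, -1.32]))
(270, array([0.6958694 , 0.00676396])) (176, array([0.54322398, 0.34693199]))
```

>>> arm_command:
  moves:
    - {"tx": -0.3, "ty": 0.87, "tz": 0, "wx": 0, "wy": 0, "wz": 0, "fingers": 0.85}
    - {"tx": -0.3, "ty": 0.87, "tz": 0, "wx": 0, "wy": 0, "wz": 0, "fingers": 0.85}
    - {"tx": -0.3, "ty": 0.87, "tz": -0.2, "wx": 0, "wy": 0, "wz": 0, "fingers": 0.85}
    - {"tx": 0, "ty": 0, "tz": -0.7, "wx": 0, "wy": 0, "wz": 0, "fingers": 0.85}
    - {"tx": 0, "ty": 0, "tz": -0.7, "wx": 0, "wy": 0, "wz": 0, "fingers": 0.85}
    - {"tx": 0, "ty": 0, "tz": -0.38, "wx": 0, "wy": 0, "wz": 0, "fingers": 0.85}
    - {"tx": 0, "ty": 0, "tz": 0, "wx": 0, "wy": 0, "wz": 0, "fingers": 0.4}
    - {"tx": 0, "ty": 0, "tz": 0, "wx": 0, "wy": 0, "wz": 0, "fingers": 0.3}
    - {"tx": 0, "ty": 0, "tz": 0, "wx": 0, "wy": 0, "wz": 0, "fingers": 0.3}
    - {"tx": 0, "ty": 0, "tz": 0, "wx": 0, "wy": 0, "wz": 0, "fingers": 0.3}
    - {"tx": 0, "ty": 0, "tz": 0, "wx": 0, "wy": 0, "wz": 0, "fingers": 0.3}
  squeeze: 40

```text
clock: 7.22
ee_pos: [0.545, 0.3377, 0.1801]
ee_rot: [0.002, 3.14, 0.001]
force: [0.1, -1.4, 2.1]
finger_gap: 0.516
gripper_force: 41.2
```

>>> arm_command:
  moves:
    - {"tx": 0, "ty": 0, "tz": 0.8, "wx": 0, "wy": 0, "wz": 0, "fingers": 0.3}
    - {"tx": 0, "ty": 0, "tz": 0.8, "wx": 0, "wy": 0, "wz": 0, "fingers": 0.3}
    - {"tx": 0.168, "ty": -0.834, "tz": 0, "wx": 0, "wy": 0, "wz": 0, "fingers": 0.3}
    - {"tx": 0.168, "ty": -0.834, "tz": 0, "wx": 0, "wy": 0, "wz": 0, "fingers": 0.3}
    - {"tx": 0.168, "ty": -0.834, "tz": 0, "wx": 0, "wy": 0, "wz": 0, "fingers": 0.3}
    - {"tx": 0.168, "ty": -0.834, "tz": 0, "wx": 0, "wy": 0, "wz": 0, "fingers": 0.3}
    - {"tx": 0.168, "ty": -0.834, "tz": 0, "wx": 0, "wy": 0, "wz": 0, "fingers": 0.3}
    - {"tx": 0.168, "ty": -0.834, "tz": 0, "wx": 0, "wy": 0, "wz": 0, "fingers": 0.3}
    - {"tx": 0.168, "ty": -0.834, "tz": 0, "wx": 0, "wy": 0, "wz": 0, "fingers": 0.3}
    - {"tx": 0.168, "ty": -0.834, "tz": 0, "wx": 0, "wy": 0, "wz": 0, "fingers": 0.3}
    - {"tx": 0, "ty": 0, "tz": -0.2, "wx": 0, "wy": 0, "wz": 0, "fingers": 0.3}
  squeeze: 40

```text
clock: 8.6
ee_pos: [0.6128, 0.0014, 0.2503]
ee_rot: [0.007, 3.139, -0.001]
force: [-0.4, 0.4, 0.2]
finger_gap: 0.518
gripper_force: 41.0
```

>>> arm_command:
  moves:
    - {"tx": 0, "ty": 0.05, "tz": -0.6, "wx": 0, "wy": 0, "wz": 0, "fingers": 0.3}
    - {"tx": 0, "ty": 0, "tz": -0.4, "wx": 0, "wy": 0, "wz": 0, "fingers": 0.3}
    - {"tx": 0, "ty": 0, "tz": -0.13, "wx": 0, "wy": 0, "wz": 0, "fingers": 0.3}
    - {"tx": 0, "ty": 0, "tz": 0, "wx": 0, "wy": 0, "wz": 0, "fingers": 0.3}
    - {"tx": 0, "ty": 0, "tz": 0, "wx": 0, "wy": 0, "wz": 0, "fingers": 0.64}
    - {"tx": 0, "ty": 0, "tz": 0, "wx": 0, "wy": 0, "wz": 0, "fingers": 0.64}
    - {"tx": 0, "ty": 0, "tz": 0.5, "wx": 0, "wy": 0, "wz": 0, "fingers": 0.64}
    - {"tx": 0, "ty": 0, "tz": 0.9, "wx": 0, "wy": 0, "wz": 0, "fingers": 0.64}
    - {"tx": -0.4, "ty": 0.45, "tz": 0.5, "wx": 0, "wy": 0, "wz": -0.9, "fingers": 0.85}
    - {"tx": -0.4, "ty": 0.45, "tz": 0, "wx": 0, "wy": 0, "wz": -0.9, "fingers": 0.85}
    - {"tx": -0.4, "ty": 0.45, "tz": 0, "wx": 0, "wy": 0, "wz": -0.9, "fingers": 0.85}
    - {"tx": -0.4, "ty": 0.45, "tz": 0, "wx": 0, "wy": 0, "wz": -0.9, "fingers": 0.85}
    - {"tx": -0.4, "ty": 0.45, "tz": 0, "wx": 0, "wy": 0, "wz": -0.9, "fingers": 0.85}
    - {"tx": -0.4, "ty": 0.45, "tz": 0, "wx": 0, "wy": 0, "wz": -0.9, "fingers": 0.85}
    - {"tx": -0.4, "ty": 0.45, "tz": 0, "wx": 0, "wy": 0, "wz": -0.9, "fingers": 0.85}
    - {"tx": -0.4, "ty": 0.45, "tz": 0, "wx": 0, "wy": 0, "wz": -0.9, "fingers": 0.85}
    - {"tx": -0.4, "ty": 0.45, "tz": 0, "wx": 0, "wy": 0, "wz": -0.9, "fingers": 0.85}
    - {"tx": -0.24, "ty": 0.45, "tz": 0, "wx": 0, "wy": 0, "wz": -0.9, "fingers": 0.85}
    - {"tx": 0, "ty": 0.37, "tz": 0, "wx": 0, "wy": 0, "wz": -0.9, "fingers": 0.85}
    - {"tx": 0, "ty": 0, "tz": 0, "wx": 0, "wy": 0, "wz": -0.9, "fingers": 0.85}
  squeeze: 40

```text
clock: 11.1
ee_pos: [0.4197, 0.251, 0.2883]
ee_rot: [2.154, 2.286, 0.002]
force: [-0.2, 0.1, 0.2]
finger_gap: 0.851
gripper_force: 0.0
```

```bash
python3 -c "
from h import *
print(ang()); W=world(grab('top','t2')); S=world(grab('side'))
print(blob(W,.69,.005,.03,.042,.03),blob(W,.612,.005,.03,.042,.03))
w=S.reshape(-1,3); p=w[(abs(w[:,0]-.42)<.04)&(abs(w[:,1]-.247)<.04)&(w[:,2]>.055)&(w[:,2]<.08)]; print(len(p),p.min(0),p.max(0))"
```

```text
(array([0.4197, 0.251 , 0.2883]), 'finger angle 3.4', 'tilt 0.07', 'q', array([ 0.43, -0.13,  2.11,  0.  ,  1.16,  0.37]))
(269, array([0.69580809, 0.00675053])) (263, array([0.61149782, 0.00635551]))
59 [0.40823264 0.2313456  0.05530189] [0.43053888 0.25903242 0.0734928 ]
```

>>> arm_command:
  moves:
    - {"tx": 0, "ty": -0.08, "tz": 0, "wx": 0, "wy": 0, "wz": -0.7, "fingers": 0.85}
    - {"tx": 0, "ty": 0, "tz": 0, "wx": 0, "wy": 0, "wz": -0.7, "fingers": 0.85}
    - {"tx": 0, "ty": 0, "tz": -0.7, "wx": 0, "wy": 0, "wz": 0, "fingers": 0.85}
    - {"tx": 0, "ty": 0, "tz": -0.8, "wx": 0, "wy": 0, "wz": 0, "fingers": 0.85}
    - {"tx": 0, "ty": 0, "tz": -0.5, "wx": 0, "wy": 0, "wz": 0, "fingers": 0.85}
    - {"tx": 0, "ty": 0, "tz": 0, "wx": 0, "wy": 0, "wz": 0, "fingers": 0.4}
    - {"tx": 0, "ty": 0, "tz": 0, "wx": 0, "wy": 0, "wz": 0, "fingers": 0.2}
    - {"tx": 0, "ty": 0, "tz": 0, "wx": 0, "wy": 0, "wz": 0, "fingers": 0.2}
    - {"tx": 0, "ty": 0, "tz": 0, "wx": 0, "wy": 0, "wz": 0, "fingers": 0.2}
    - {"tx": 0, "ty": 0, "tz": 0, "wx": 0, "wy": 0, "wz": 0, "fingers": 0.2}
    - {"tx": 0, "ty": 0, "tz": 0, "wx": 0, "wy": 0, "wz": 0, "fingers": 0.2}
    - {"tx": 0, "ty": 0, "tz": 0.8, "wx": 0, "wy": 0, "wz": 0, "fingers": 0.2}
    - {"tx": 0, "ty": 0, "tz": 0.8, "wx": 0, "wy": 0, "wz": 0, "fingers": 0.2}
  squeeze: 45

```text
clock: 12.82
ee_pos: [0.4194, 0.2457, 0.268]
ee_rot: [-2.364, -2.068, 0.003]
force: [1.2, 0.1, -1.5]
finger_gap: 0.342
gripper_force: 44.6
```

```bash
python3 -c "
from h import *
print(ang()); grab('side','s2')"
```

```text
(array([0.4194, 0.2457, 0.268 ]), 'finger angle 172.4', 'tilt 0.11', 'q', array([ 0.42, -0.11,  2.13,  0.  ,  1.13,  0.55]))
```

View pics/s2.png

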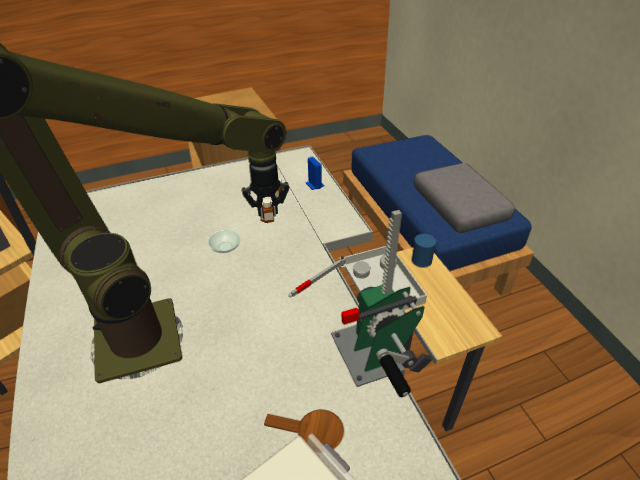

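>>> arm_command:
  moves:
    - {"tx": 0.513, "ty": -0.813, "tz": 0.1, "wx": 0, "wy": 0, "wz": 0.19, "fingers": 0.2}
    - {"tx": 0.513, "ty": -0.813, "tz": 0.1, "wx": 0, "wy": 0, "wz": 0.19, "fingers": 0.2}
    - {"tx": 0.513, "ty": -0.813, "tz": 0, "wx": 0, "wy": 0, "wz": 0.19, "fingers": 0.2}
    - {"tx": 0.513, "ty": -0.813, "tz": 0, "wx": 0, "wy": 0, "wz": 0.19, "fingers": 0.2}
    - {"tx": 0.513, "ty": -0.813, "tz": 0, "wx": 0, "wy": 0, "wz": 0.19, "fingers": 0.2}
    - {"tx": 0.513, "ty": -0.813, "tz": 0, "wx": 0, "wy": 0, "wz": 0, "fingers": 0.2}
    - {"tx": 0.513, "ty": -0.813, "tz": 0, "wx": 0, "wy": 0, "wz": 0, "fingers": 0.2}
    - {"tx": 0.513, "ty": -0.813, "tz": 0, "wx": 0, "wy": 0, "wz": 0, "fingers": 0.2}
    - {"tx": 0.513, "ty": -0.813, "tz": 0, "wx": 0, "wy": 0, "wz": 0, "fingers": 0.2}
    - {"tx": 0, "ty": 0, "tz": -0.2, "wx": 0, "wy": 0, "wz": 0, "fingers": 0.2}
  squeeze: 45

```text
clock: 14.12
ee_pos: [0.6522, -0.1227, 0.2684]
ee_rot: [2.224, 2.215, 0.002]
force: [0.8, 0.5, -0.6]
finger_gap: 0.348
gripper_force: 44.9
```

```bash
python3 -c "
from h import *
print(ang()); grab('side','s3')"
```

```text
(array([ 0.6522, -0.1227,  0.2684]), 'finger angle 179.8', 'tilt 0.18', 'q', array([-0.27,  0.27,  1.73, -0.  ,  1.15, -0.26]))
```

View pics/s3.png

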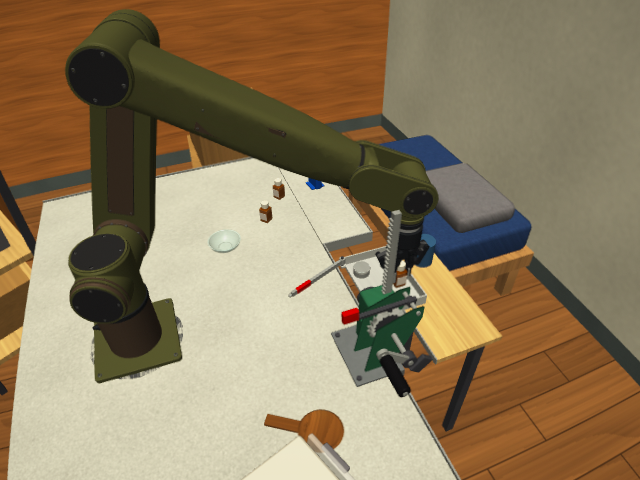

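>>> arm_command:
  moves:
    - {"tx": 0, "ty": 0.1, "tz": -0.4, "wx": 0, "wy": 0, "wz": 0, "fingers": 0.2}
    - {"tx": 0, "ty": 0, "tz": -0.4, "wx": 0, "wy": 0, "wz": 0, "fingers": 0.2}
    - {"tx": 0, "ty": 0, "tz": -0.4, "wx": 0, "wy": 0, "wz": 0, "fingers": 0.2}
    - {"tx": 0, "ty": 0, "tz": -0.12, "wx": 0, "wy": 0, "wz": 0, "fingers": 0.2}
    - {"tx": 0, "ty": 0, "tz": 0, "wx": 0, "wy": 0, "wz": 0, "fingers": 0.2}
    - {"tx": 0, "ty": 0, "tz": 0, "wx": 0, "wy": 0, "wz": 0, "fingers": 0.55}
    - {"tx": 0, "ty": 0, "tz": 0, "wx": 0, "wy": 0, "wz": 0, "fingers": 0.55}
    - {"tx": 0, "ty": 0, "tz": 0.5, "wx": 0, "wy": 0, "wz": 0, "fingers": 0.55}
    - {"tx": 0, "ty": 0, "tz": 0.8, "wx": 0, "wy": 0, "wz": 0, "fingers": 0.55}
    - {"tx": 0, "ty": 0, "tz": 0.6, "wx": 0, "wy": 0, "wz": 0, "fingers": 0.55}
  squeeze: 45

```text
clock: 15.42
ee_pos: [0.651, -0.115, 0.2986]
ee_rot: [2.221, 2.219, 0.001]
force: [0.9, 0.3, 0.3]
finger_gap: 0.55
gripper_force: 0.0
```

>>> arm_command:
  moves:
    - {"tx": -0.368, "ty": 0.772, "tz": 0, "wx": 0, "wy": 0, "wz": 0.365, "fingers": 0.85}
    - {"tx": -0.368, "ty": 0.772, "tz": 0, "wx": 0, "wy": 0, "wz": 0.365, "fingers": 0.85}
    - {"tx": -0.368, "ty": 0.772, "tz": 0, "wx": 0, "wy": 0, "wz": 0.365, "fingers": 0.85}
    - {"tx": -0.368, "ty": 0.772, "tz": 0, "wx": 0, "wy": 0, "wz": 0.365, "fingers": 0.85}
    - {"tx": -0.368, "ty": 0.772, "tz": 0, "wx": 0, "wy": 0, "wz": 0.365, "fingers": 0.85}
    - {"tx": -0.368, "ty": 0.772, "tz": 0, "wx": 0, "wy": 0, "wz": 0.365, "fingers": 0.85}
    - {"tx": -0.368, "ty": 0.772, "tz": 0, "wx": 0, "wy": 0, "wz": 0.365, "fingers": 0.85}
    - {"tx": -0.368, "ty": 0.772, "tz": 0, "wx": 0, "wy": 0, "wz": 0.365, "fingers": 0.85}
    - {"tx": -0.368, "ty": 0.772, "tz": 0, "wx": 0, "wy": 0, "wz": 0.365, "fingers": 0.85}
    - {"tx": -0.368, "ty": 0.772, "tz": 0, "wx": 0, "wy": 0, "wz": 0.365, "fingers": 0.85}
    - {"tx": -0.368, "ty": 0.772, "tz": 0, "wx": 0, "wy": 0, "wz": 0.365, "fingers": 0.85}
    - {"tx": -0.368, "ty": 0.772, "tz": 0, "wx": 0, "wy": 0, "wz": 0.365, "fingers": 0.85}
    - {"tx": 0, "ty": 0, "tz": -0.2, "wx": 0, "wy": 0, "wz": 0, "fingers": 0.85}
  squeeze: 45

```text
clock: 17.05
ee_pos: [0.4292, 0.3504, 0.2877]
ee_rot: [1.445, 2.788, 0.004]
force: [-0.3, 0.2, -0.4]
finger_gap: 0.849
gripper_force: 0.0
```

```bash
python3 -c "
from h import *
print(ang()); W=world(grab('top','t3')); S=world(grab('side'))
print(blob(W,.65,-.115,.07,.09,.03))
w=S.reshape(-1,3); p=w[(abs(w[:,0]-.43)<.04)&(abs(w[:,1]-.348)<.04)&(w[:,2]>.055)&(w[:,2]<.075)]; print(len(p),p.min(0),p.max(0))"
```

```text
(array([0.4292, 0.3504, 0.2877]), 'finger angle 35.2', 'tilt 0.16', 'q', array([ 0.59,  0.02,  1.97,  0.  ,  1.15, -0.03]))
(80, array([ 0.64793717, -0.11396742]))
50 [0.41906702 0.33098965 0.05559357] [0.44319102 0.35863429 0.07274824]
```

>>> arm_command:
  moves:
    - {"tx": 0.03, "ty": -0.07, "tz": -0.7, "wx": 0, "wy": 0, "wz": 0, "fingers": 0.85}
    - {"tx": 0, "ty": 0, "tz": -0.8, "wx": 0, "wy": 0, "wz": 0, "fingers": 0.85}
    - {"tx": 0, "ty": 0, "tz": -0.5, "wx": 0, "wy": 0, "wz": 0, "fingers": 0.85}
    - {"tx": 0, "ty": 0, "tz": 0, "wx": 0, "wy": 0, "wz": 0, "fingers": 0.4}
    - {"tx": 0, "ty": 0, "tz": 0, "wx": 0, "wy": 0, "wz": 0, "fingers": 0.2}
    - {"tx": 0, "ty": 0, "tz": 0, "wx": 0, "wy": 0, "wz": 0, "fingers": 0.2}
    - {"tx": 0, "ty": 0, "tz": 0, "wx": 0, "wy": 0, "wz": 0, "fingers": 0.2}
    - {"tx": 0, "ty": 0, "tz": 0, "wx": 0, "wy": 0, "wz": 0, "fingers": 0.2}
    - {"tx": 0, "ty": 0, "tz": 0, "wx": 0, "wy": 0, "wz": 0, "fingers": 0.2}
    - {"tx": 0, "ty": 0, "tz": 0.8, "wx": 0, "wy": 0, "wz": 0, "fingers": 0.2}
    - {"tx": 0, "ty": 0, "tz": 0.9, "wx": 0, "wy": 0, "wz": 0, "fingers": 0.2}
    - {"tx": 0, "ty": 0, "tz": 0.4, "wx": 0, "wy": 0, "wz": 0, "fingers": 0.2}
  squeeze: 45

```text
clock: 18.65
ee_pos: [0.4318, 0.3453, 0.2946]
ee_rot: [1.45, 2.785, 0.006]
force: [-0.5, 0.7, -1.1]
finger_gap: 0.347
gripper_force: 44.2
```

>>> arm_command:
  moves:
    - {"tx": 0.397, "ty": -0.761, "tz": 0, "wx": 0, "wy": 0, "wz": -0.4, "fingers": 0.2}
    - {"tx": 0.397, "ty": -0.761, "tz": 0, "wx": 0, "wy": 0, "wz": -0.4, "fingers": 0.2}
    - {"tx": 0.397, "ty": -0.761, "tz": 0, "wx": 0, "wy": 0, "wz": -0.4, "fingers": 0.2}
    - {"tx": 0.397, "ty": -0.761, "tz": 0, "wx": 0, "wy": 0, "wz": -0.4, "fingers": 0.2}
    - {"tx": 0.397, "ty": -0.761, "tz": 0, "wx": 0, "wy": 0, "wz": -0.4, "fingers": 0.2}
    - {"tx": 0.397, "ty": -0.761, "tz": 0, "wx": 0, "wy": 0, "wz": -0.4, "fingers": 0.2}
    - {"tx": 0.397, "ty": -0.761, "tz": 0, "wx": 0, "wy": 0, "wz": -0.4, "fingers": 0.2}
    - {"tx": 0.397, "ty": -0.761, "tz": 0, "wx": 0, "wy": 0, "wz": -0.4, "fingers": 0.2}
    - {"tx": 0.397, "ty": -0.761, "tz": 0, "wx": 0, "wy": 0, "wz": -0.4, "fingers": 0.2}
    - {"tx": 0.397, "ty": -0.761, "tz": 0, "wx": 0, "wy": 0, "wz": -0.4, "fingers": 0.2}
    - {"tx": 0.397, "ty": -0.761, "tz": 0, "wx": 0, "wy": 0, "wz": -0.4, "fingers": 0.2}
    - {"tx": 0, "ty": 0, "tz": 0, "wx": 0, "wy": 0, "wz": 0, "fingers": 0.2}
  squeeze: 45

```text
clock: 20.15
ee_pos: [0.6503, -0.0761, 0.2904]
ee_rot: [-2.228, -2.213, 0.001]
force: [-0.3, -0.2, -0.1]
finger_gap: 0.343
gripper_force: 44.3
```

```bash
python3 -c "
from h import *
print(ang()); S=world(grab('side','s4'))
w=S.reshape(-1,3); p=w[(abs(w[:,0]-.65)<.03)&(abs(w[:,1]+.073)<.03)&(w[:,2]>.1)&(w[:,2]<.14)]; print(len(p),p.min(0),p.max(0))"
```

```text
(array([ 0.6503, -0.0761,  0.2904]), 'finger angle 179.6', 'tilt 0.08', 'q', array([-0.2 ,  0.23,  1.73, -0.  ,  1.18, -0.19]))
67 [ 0.62032568 -0.09184811  0.10249947] [ 0.6787591  -0.07100853  0.13978153]
```

>>> arm_command:
  moves:
    - {"tx": 0, "ty": 0.03, "tz": -0.6, "wx": 0, "wy": 0, "wz": 0, "fingers": 0.2}
    - {"tx": 0, "ty": 0, "tz": -0.6, "wx": 0, "wy": 0, "wz": 0, "fingers": 0.2}
    - {"tx": 0, "ty": 0, "tz": -0.4, "wx": 0, "wy": 0, "wz": 0, "fingers": 0.2}
    - {"tx": 0, "ty": 0, "tz": -0.14, "wx": 0, "wy": 0, "wz": 0, "fingers": 0.2}
    - {"tx": 0, "ty": 0, "tz": 0, "wx": 0, "wy": 0, "wz": 0, "fingers": 0.2}
    - {"tx": 0, "ty": 0, "tz": 0, "wx": 0, "wy": 0, "wz": 0, "fingers": 0.55}
    - {"tx": 0, "ty": 0, "tz": 0, "wx": 0, "wy": 0, "wz": 0, "fingers": 0.55}
    - {"tx": 0, "ty": 0, "tz": 0.5, "wx": 0, "wy": 0, "wz": 0, "fingers": 0.55}
    - {"tx": 0, "ty": 0, "tz": 0.8, "wx": 0, "wy": 0, "wz": 0, "fingers": 0.55}
    - {"tx": 0, "ty": 0, "tz": 0.6, "wx": 0, "wy": 0, "wz": 0, "fingers": 0.55}
  squeeze: 45

```text
clock: 21.45
ee_pos: [0.6502, -0.0724, 0.3025]
ee_rot: [2.224, 2.215, 0.003]
force: [0.4, -0.0, -0.1]
finger_gap: 0.549
gripper_force: 0.0
```

>>> arm_command:
  moves:
    - {"tx": -0.223, "ty": 0.813, "tz": 0, "wx": 0, "wy": 0, "wz": 0.34, "fingers": 0.8}
    - {"tx": -0.223, "ty": 0.813, "tz": 0, "wx": 0, "wy": 0, "wz": 0.34, "fingers": 0.8}
    - {"tx": -0.223, "ty": 0.813, "tz": 0, "wx": 0, "wy": 0, "wz": 0.34, "fingers": 0.8}
    - {"tx": -0.223, "ty": 0.813, "tz": 0, "wx": 0, "wy": 0, "wz": 0.34, "fingers": 0.8}
    - {"tx": -0.223, "ty": 0.813, "tz": 0, "wx": 0, "wy": 0, "wz": 0.34, "fingers": 0.8}
    - {"tx": -0.223, "ty": 0.813, "tz": 0, "wx": 0, "wy": 0, "wz": 0.34, "fingers": 0.8}
    - {"tx": -0.223, "ty": 0.813, "tz": 0, "wx": 0, "wy": 0, "wz": 0.34, "fingers": 0.8}
    - {"tx": -0.223, "ty": 0.813, "tz": 0, "wx": 0, "wy": 0, "wz": 0.34, "fingers": 0.8}
    - {"tx": -0.223, "ty": 0.813, "tz": 0, "wx": 0, "wy": 0, "wz": 0.34, "fingers": 0.8}
    - {"tx": -0.223, "ty": 0.813, "tz": 0, "wx": 0, "wy": 0, "wz": 0.34, "fingers": 0.8}
    - {"tx": -0.223, "ty": 0.813, "tz": 0, "wx": 0, "wy": 0, "wz": 0.34, "fingers": 0.8}
    - {"tx": -0.223, "ty": 0.813, "tz": 0, "wx": 0, "wy": 0, "wz": 0.34, "fingers": 0.8}
    - {"tx": -0.223, "ty": 0.813, "tz": 0, "wx": 0, "wy": 0, "wz": 0.34, "fingers": 0.8}
    - {"tx": 0, "ty": 0, "tz": 0, "wx": 0, "wy": 0, "wz": 0, "fingers": 0.8}
  squeeze: 45

```text
clock: 23.2
ee_pos: [0.5039, 0.4586, 0.3007]
ee_rot: [1.442, 2.791, 0.003]
force: [-0.3, -0.5, 1.2]
finger_gap: 0.799
gripper_force: 0.0
```

```bash
python3 -c "
from h import *
print(ang()); W=world(grab('top','t5')); S=world(grab('side'))
print(blob(W,.65,-.115,.07,.09,.02),blob(W,.65,-.073,.07,.09,.02))
print(blob(W,.69,.005,.03,.042,.03),blob(W,.612,.005,.03,.042,.03))
w=S.reshape(-1,3); p=w[(abs(w[:,0]-.505)<.04)&(abs(w[:,1]-.456)<.04)&(w[:,2]>.055)&(w[:,2]<.075)]; print(len(p),p.min(0),p.max(0))"
```

```text
(array([0.5039, 0.4586, 0.3007]), 'finger angle 35.3', 'tilt 0.10', 'q', array([0.66, 0.27, 1.66, 0.  , 1.21, 0.04]))
(82, array([ 0.64830291, -0.11367778])) (86, array([ 0.64807263, -0.06905604]))
(272, array([0.6959247, 0.00674  ])) (266, array([0.61124507, 0.00651987]))
45 [0.49398027 0.44074055 0.05525558] [0.51703073 0.46602642 0.07330208]
```

>>> arm_command:
  moves:
    - {"tx": 0.03, "ty": -0.07, "tz": -0.8, "wx": 0, "wy": 0, "wz": 0, "fingers": 0.8}
    - {"tx": 0, "ty": 0, "tz": -0.8, "wx": 0, "wy": 0, "wz": 0, "fingers": 0.8}
    - {"tx": 0, "ty": 0, "tz": -0.63, "wx": 0, "wy": 0, "wz": 0, "fingers": 0.8}
    - {"tx": 0, "ty": 0, "tz": 0, "wx": 0, "wy": 0, "wz": 0, "fingers": 0.4}
    - {"tx": 0, "ty": 0, "tz": 0, "wx": 0, "wy": 0, "wz": 0, "fingers": 0.2}
    - {"tx": 0, "ty": 0, "tz": 0, "wx": 0, "wy": 0, "wz": 0, "fingers": 0.2}
    - {"tx": 0, "ty": 0, "tz": 0, "wx": 0, "wy": 0, "wz": 0, "fingers": 0.2}
    - {"tx": 0, "ty": 0, "tz": 0, "wx": 0, "wy": 0, "wz": 0, "fingers": 0.2}
    - {"tx": 0, "ty": 0, "tz": 0, "wx": 0, "wy": 0, "wz": 0, "fingers": 0.2}
    - {"tx": 0, "ty": 0, "tz": 0.8, "wx": 0, "wy": 0, "wz": 0, "fingers": 0.2}
    - {"tx": 0, "ty": 0, "tz": 0.9, "wx": 0, "wy": 0, "wz": 0, "fingers": 0.2}
    - {"tx": 0, "ty": 0, "tz": 0.4, "wx": 0, "wy": 0, "wz": 0, "fingers": 0.2}
  squeeze: 45

```text
clock: 24.8
ee_pos: [0.5068, 0.4532, 0.2965]
ee_rot: [1.446, 2.787, 0.007]
force: [0.2, -1.1, -0.5]
finger_gap: 0.342
gripper_force: 46.9
```

>>> arm_command:
  moves:
    - {"tx": 0.243, "ty": -0.81, "tz": 0, "wx": 0, "wy": 0, "wz": -0.368, "fingers": 0.2}
    - {"tx": 0.243, "ty": -0.81, "tz": 0, "wx": 0, "wy": 0, "wz": -0.368, "fingers": 0.2}
    - {"tx": 0.243, "ty": -0.81, "tz": 0, "wx": 0, "wy": 0, "wz": -0.368, "fingers": 0.2}
    - {"tx": 0.243, "ty": -0.81, "tz": 0, "wx": 0, "wy": 0, "wz": -0.368, "fingers": 0.2}
    - {"tx": 0.243, "ty": -0.81, "tz": 0, "wx": 0, "wy": 0, "wz": -0.368, "fingers": 0.2}
    - {"tx": 0.243, "ty": -0.81, "tz": 0, "wx": 0, "wy": 0, "wz": -0.368, "fingers": 0.2}
    - {"tx": 0.243, "ty": -0.81, "tz": 0, "wx": 0, "wy": 0, "wz": -0.368, "fingers": 0.2}
    - {"tx": 0.243, "ty": -0.81, "tz": 0, "wx": 0, "wy": 0, "wz": -0.368, "fingers": 0.2}
    - {"tx": 0.243, "ty": -0.81, "tz": 0, "wx": 0, "wy": 0, "wz": -0.368, "fingers": 0.2}
    - {"tx": 0.243, "ty": -0.81, "tz": 0, "wx": 0, "wy": 0, "wz": -0.368, "fingers": 0.2}
    - {"tx": 0.243, "ty": -0.81, "tz": 0, "wx": 0, "wy": 0, "wz": -0.368, "fingers": 0.2}
    - {"tx": 0.243, "ty": -0.81, "tz": 0, "wx": 0, "wy": 0, "wz": -0.368, "fingers": 0.2}
    - {"tx": 0, "ty": 0, "tz": 0, "wx": 0, "wy": 0, "wz": 0, "fingers": 0.2}
  squeeze: 45

```text
clock: 26.42
ee_pos: [0.6523, -0.0358, 0.292]
ee_rot: [-2.228, -2.213, 0.002]
force: [0.9, 0.4, -0.6]
finger_gap: 0.35
gripper_force: 46.9
```

```bash
python3 -c "
from h import *
print(ang()); S=world(grab('side','s5'))
w=S.reshape(-1,3); p=w[(abs(w[:,0]-.65)<.03)&(abs(w[:,1]+.033)<.03)&(w[:,2]>.1)&(w[:,2]<.14)]; print(len(p),np.percentile(p,[2,98],axis=0))"
```

```text
(array([ 0.6523, -0.0358,  0.292 ]), 'finger angle 179.6', 'tilt 0.08', 'q', array([-0.14,  0.22,  1.74, -0.  ,  1.19, -0.13]))
101 [[ 0.62240156 -0.05040861  0.10417962]
 [ 0.65081802 -0.0284935   0.13839603]]
```

View pics/s5.png

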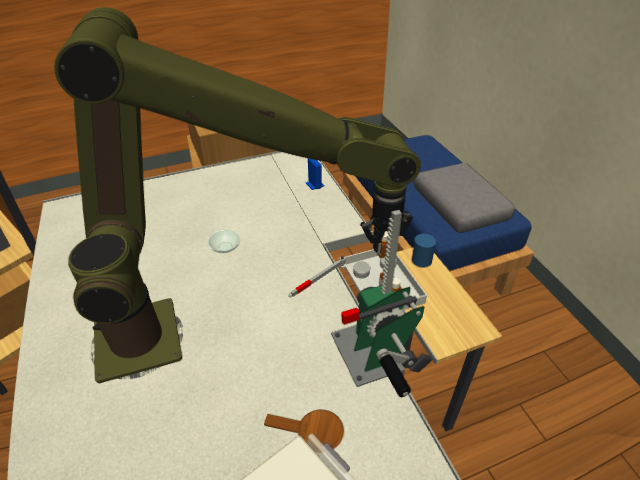

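>>> arm_command:
  moves:
    - {"tx": 0.02, "ty": 0.06, "tz": -0.6, "wx": 0, "wy": 0, "wz": 0, "fingers": 0.2}
    - {"tx": 0, "ty": 0, "tz": -0.6, "wx": 0, "wy": 0, "wz": 0, "fingers": 0.2}
    - {"tx": 0, "ty": 0, "tz": -0.4, "wx": 0, "wy": 0, "wz": 0, "fingers": 0.2}
    - {"tx": 0, "ty": 0, "tz": -0.15, "wx": 0, "wy": 0, "wz": 0, "fingers": 0.2}
    - {"tx": 0, "ty": 0, "tz": 0, "wx": 0, "wy": 0, "wz": 0, "fingers": 0.2}
    - {"tx": 0, "ty": 0, "tz": 0, "wx": 0, "wy": 0, "wz": 0, "fingers": 0.5}
    - {"tx": 0, "ty": 0, "tz": 0, "wx": 0, "wy": 0, "wz": 0, "fingers": 0.5}
    - {"tx": 0, "ty": 0, "tz": 0.5, "wx": 0, "wy": 0, "wz": 0, "fingers": 0.5}
    - {"tx": 0, "ty": 0, "tz": 0.8, "wx": 0, "wy": 0, "wz": 0, "fingers": 0.5}
    - {"tx": 0, "ty": 0, "tz": 0.6, "wx": 0, "wy": 0, "wz": 0, "fingers": 0.3}
    - {"tx": -0.7, "ty": 0.7, "tz": 0, "wx": 0, "wy": 0, "wz": 0, "fingers": 0}
    - {"tx": -0.8, "ty": 0.4, "tz": 0, "wx": 0, "wy": 0, "wz": 0, "fingers": 0}
    - {"tx": -1.0, "ty": 0.2, "tz": 0, "wx": 0, "wy": 0, "wz": 0, "fingers": 0}
    - {"tx": -1.0, "ty": 0, "tz": 0, "wx": 0, "wy": 0, "wz": 0, "fingers": 0}
    - {"tx": -1.0, "ty": 0, "tz": 0, "wx": 0, "wy": 0, "wz": 0, "fingers": 0}
    - {"tx": -0.8, "ty": 0, "tz": 0, "wx": 0, "wy": 0, "wz": 0, "fingers": 0}
  squeeze: 45

```text
clock: 28.48
ee_pos: [0.3866, 0.0348, 0.3012]
ee_rot: [2.224, 2.217, 0.001]
force: [-0.1, -0.0, 0.5]
finger_gap: 0.001
gripper_force: 0.0
```

```bash
python3 -c "
from h import *
print(ang()); f=grab('top','t6'); W=world(f)
for y in(-.114,-.069,-.034):print(blob(W,.65,y,.07,.09,.018))
print(blob(W,.69,.005,.03,.042,.03),blob(W,.612,.005,.03,.042,.03))
hsv=cv2.cvtColor(f['pixels'],cv2.COLOR_BGR2HSV)
red=((hsv[...,0]<8)|(hsv[...,0]>172))&(hsv[...,1]>180)&(hsv[...,2]>100)
n,l,st,c=cv2.connectedComponentsWithStats(red.astype(np.uint8))
for i in range(1,n):
    if st[i,4]>20: print('red',c[i],onplane(f,*c[i],.037),onplane(f,*c[i],.201))
"
```

```text
(array([0.3866, 0.0348, 0.3012]), 'finger angle 179.8', 'tilt 0.08', 'q', array([-0.05, -0.42,  2.31,  0.  ,  1.25, -0.05]))
(83, array([ 0.64807353, -0.11364199]))
(84, array([ 0.64791906, -0.06907065]))
(84, array([ 0.6514301, -0.0269501]))
(272, array([0.69580482, 0.00676115])) (266, array([0.61146044, 0.00519395]))
red [449.5862069  242.79310345] [ 0.46651227 -0.28889885  0.037     ] [ 0.46098909 -0.25429641  0.201     ]
red [329.91666667 256.04166667] [ 0.44176659 -0.00217927  0.037     ] [0.43896728 0.00086271 0.201     ]
```

View pics/t6.png

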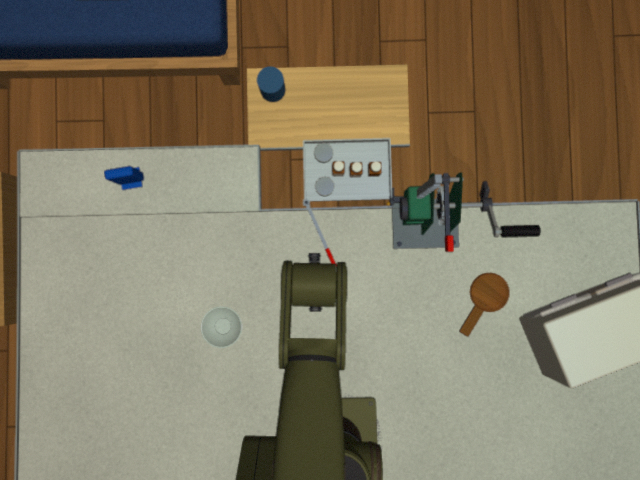

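All five items are in the tray: vial caps at about (339,167), (357,168) and (375,168), tins at (323,153) and (324,186). The keeper is still open. Next I'll push it shut.

>>> arm_command:
  moves:
    - {"tx": 0.77, "ty": 0.2, "tz": -0.4, "wx": 0, "wy": 0, "wz": 0, "fingers": 0}
    - {"tx": 0, "ty": 0, "tz": -0.9, "wx": 0, "wy": 0, "wz": 0, "fingers": 0}
    - {"tx": 0, "ty": 0, "tz": -0.86, "wx": 0, "wy": 0, "wz": 0, "fingers": 0}
    - {"tx": 0.21, "ty": -0.22, "tz": 0, "wx": 0, "wy": 0, "wz": 0, "fingers": 0}
    - {"tx": 0.21, "ty": -0.22, "tz": 0, "wx": 0, "wy": 0, "wz": 0, "fingers": 0}
    - {"tx": 0.12, "ty": -0.33, "tz": 0, "wx": 0, "wy": 0, "wz": 0, "fingers": 0}
    - {"tx": 0.12, "ty": -0.33, "tz": 0, "wx": 0, "wy": 0, "wz": 0, "fingers": 0}
    - {"tx": 0.22, "ty": -0.3, "tz": 0, "wx": 0, "wy": 0, "wz": 0, "fingers": 0}
    - {"tx": 0.22, "ty": -0.3, "tz": 0, "wx": 0, "wy": 0, "wz": 0, "fingers": 0}
    - {"tx": 0.31, "ty": -0.23, "tz": 0, "wx": 0, "wy": 0, "wz": 0, "fingers": 0}
    - {"tx": 0.31, "ty": -0.23, "tz": 0, "wx": 0, "wy": 0, "wz": 0, "fingers": 0}
    - {"tx": 0.25, "ty": -0.09, "tz": 0, "wx": 0, "wy": 0, "wz": 0, "fingers": 0}
    - {"tx": 0.2, "ty": -0.09, "tz": 0, "wx": 0, "wy": 0, "wz": 0, "fingers": 0}
    - {"tx": 0, "ty": 0, "tz": 0, "wx": 0, "wy": 0, "wz": 0, "fingers": 0}
  squeeze: 45

```text
clock: 30.28
ee_pos: [0.5359, -0.0724, 0.1928]
ee_rot: [2.224, 2.218, 0.0]
force: [-0.4, 1.0, 0.6]
finger_gap: -0.004
gripper_force: 0.0
```

```bash
python3 -c "
from h import *
print(ang()); grab('top','t7'); f=grab('side'); cv2.imwrite('pics/s7.png',cv2.resize(f['pixels'][200:400,240:480],(720,600),interpolation=cv2.INTER_CUBIC))"
```

```text
(array([ 0.5359, -0.0724,  0.1928]), 'finger angle 179.8', 'tilt 0.03', 'q', array([-0.23,  0.12,  2.05, -0.  ,  0.98, -0.23]))
```

View pics/s7.png

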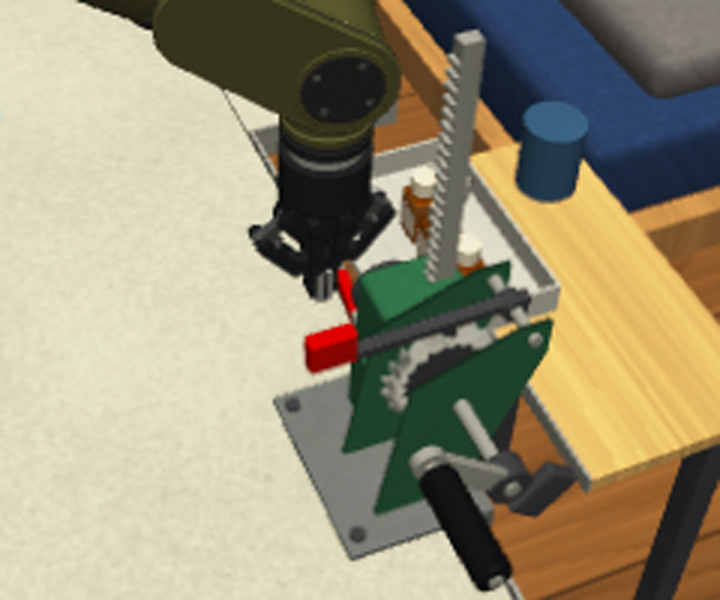

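The red sleeve at (348,290) is nearly at the tray front, with the fingers behind it. I'll push on gently past the ball.

>>> arm_command:
  moves:
    - {"tx": 0.1, "ty": 0, "tz": 0, "wx": 0, "wy": 0, "wz": 0, "fingers": 0}
    - {"tx": 0.1, "ty": 0, "tz": 0, "wx": 0, "wy": 0, "wz": 0, "fingers": 0}
    - {"tx": 0.06, "ty": 0, "tz": 0, "wx": 0, "wy": 0, "wz": 0, "fingers": 0}
    - {"tx": 0, "ty": 0, "tz": 0, "wx": 0, "wy": 0, "wz": 0, "fingers": 0}
  squeeze: 45

```text
clock: 30.88
ee_pos: [0.5479, -0.0723, 0.1926]
ee_rot: [-2.224, -2.217, 0.002]
force: [-4.3, 0.1, 3.5]
finger_gap: -0.006
gripper_force: 2.0
```

>>> arm_command:
  moves:
    - {"tx": 0.06, "ty": 0, "tz": 0, "wx": 0, "wy": 0, "wz": 0, "fingers": 0}
    - {"tx": 0.06, "ty": 0, "tz": 0, "wx": 0, "wy": 0, "wz": 0, "fingers": 0}
    - {"tx": 0, "ty": 0, "tz": 0, "wx": 0, "wy": 0, "wz": 0, "fingers": 0}
  squeeze: 45

```text
clock: 31.25
ee_pos: [0.5544, -0.0723, 0.1928]
ee_rot: [2.224, 2.217, 0.002]
force: [-0.5, 0.0, 0.0]
finger_gap: 0.003
gripper_force: 0.0
```

>>> arm_command:
  moves:
    - {"tx": 0.05, "ty": 0, "tz": 0, "wx": 0, "wy": 0, "wz": 0, "fingers": 0}
    - {"tx": 0.05, "ty": 0, "tz": 0, "wx": 0, "wy": 0, "wz": 0, "fingers": 0}
    - {"tx": 0, "ty": 0, "tz": 0, "wx": 0, "wy": 0, "wz": 0, "fingers": 0}
  squeeze: 45

```text
clock: 31.62
ee_pos: [0.558, -0.0723, 0.1926]
ee_rot: [-2.221, -2.215, 0.008]
force: [-11.5, -1.2, 8.6]
finger_gap: 0.0
gripper_force: 6.0
```

>>> arm_command:
  moves:
    - {"tx": -0.4, "ty": 0, "tz": 0, "wx": 0, "wy": 0, "wz": 0, "fingers": 0}
    - {"tx": -0.6, "ty": 0, "tz": 0, "wx": 0, "wy": 0, "wz": 0, "fingers": 0}
    - {"tx": 0, "ty": 0, "tz": 0.9, "wx": 0, "wy": 0, "wz": 0, "fingers": 0}
    - {"tx": 0, "ty": 0, "tz": 0.9, "wx": 0, "wy": 0, "wz": -0.9, "fingers": 0}
    - {"tx": 0, "ty": 0, "tz": 0.9, "wx": 0, "wy": 0, "wz": -0.9, "fingers": 0}
    - {"tx": 0, "ty": 0, "tz": 0.9, "wx": 0, "wy": 0, "wz": -0.9, "fingers": 0}
    - {"tx": 0, "ty": 0, "tz": 0.8, "wx": 0, "wy": 0, "wz": -0.9, "fingers": 0.2}
    - {"tx": -0.2, "ty": -0.6, "tz": 0, "wx": 0, "wy": 0, "wz": -0.9, "fingers": 0.5}
    - {"tx": -0.2, "ty": -0.6, "tz": 0, "wx": 0, "wy": 0, "wz": -0.9, "fingers": 0.5}
    - {"tx": -0.2, "ty": -0.6, "tz": 0, "wx": 0, "wy": 0, "wz": -0.9, "fingers": 0.5}
    - {"tx": -0.2, "ty": -0.6, "tz": 0, "wx": 0, "wy": 0, "wz": -0.9, "fingers": 0.5}
    - {"tx": -0.2, "ty": -0.6, "tz": 0, "wx": 0, "wy": 0, "wz": -0.9, "fingers": 0.5}
    - {"tx": 0, "ty": -0.65, "tz": 0, "wx": 0, "wy": 0, "wz": -0.9, "fingers": 0.5}
    - {"tx": 0, "ty": 0, "tz": 0, "wx": 0, "wy": 0, "wz": -0.9, "fingers": 0.5}
    - {"tx": 0, "ty": 0, "tz": 0, "wx": 0, "wy": 0, "wz": -0.45, "fingers": 0.5}
    - {"tx": 0, "ty": 0, "tz": 0, "wx": 0, "wy": 0, "wz": 0, "fingers": 0.5}
  squeeze: 30

```text
clock: 33.62
ee_pos: [0.4594, -0.2549, 0.4129]
ee_rot: [3.135, 0.193, 0.001]
force: [-0.6, 0.0, -0.2]
finger_gap: 0.5
gripper_force: 0.0
```

```bash
cat >> h.py <<'E'
def tray(f):
    w=world(f).reshape(-1,3)
    b=w[(w[:,0]>.69)&(w[:,0]<.712)&(w[:,1]>-.14)&(w[:,1]<-.03)&(w[:,2]<.025)&(w[:,2]>-.3)]
    l=w[(w[:,0]>.77)&(w[:,0]<.9)&(abs(w[:,1])<.1)&(w[:,2]<-.1)&(w[:,2]>-.2)]
    return np.round([np.median(b[:,2]),np.median(l[:,2]),(np.median(b[:,2])-np.median(l[:,2]))],4),len(b)
E
python3 -c "
from h import *
print(ang()); f=grab('top','t8'); g=grab('side','s8'); print(tray(f))
W=world(f); w=W.reshape(-1,3); b=w[(w[:,0]>.54)&(w[:,0]<.60)&(w[:,1]>-.12)&(w[:,1]<0.03)&(w[:,2]>.026)&(w[:,2]<.046)]
for y in np.arange(-.11,.03,.02):
    p=b[abs(b[:,1]-y)<.01]; print(round(y,2),len(p),p[:,0].mean() if len(p) else 0)
for n,I in(('t',f),('s',g)):
    hsv=cv2.cvtColor(I['pixels'],cv2.COLOR_BGR2HSV)
    red=((hsv[...,0]<8)|(hsv[...,0]>172))&(hsv[...,1]>180)&(hsv[...,2]>100)
    N,l,st,c=cv2.connectedComponentsWithStats(red.astype(np.uint8))
    for i in range(1,N):
        if st[i,4]>8: print(n,c[i],st[i,4],onplane(I,*c[i],.037),onplane(I,*c[i],.2))
cv2.imwrite('pics/c8.png',np.hstack([cv2.resize(f['pixels'][125:275,285:465],(432,360),interpolation=cv2.INTER_CUBIC),cv2.resize(g['pixels'][230:410,270:450],(360,360),interpolation=cv2.INTER_CUBIC)]))
"
```

```text
(array([ 0.4594, -0.2549,  0.4129]), 'finger angle 97.1', 'tilt 0.06', 'q', array([-0.61, -0.16,  1.92,  0.  ,  1.38,  0.84]))
(array([ 0.0103, -0.1576,  0.1679]), 400)
-0.11 39 0.5714371428922373
-0.09 44 0.5718113167190549
-0.07 34 0.5718298695071256
-0.05 32 0.5716688594625045
-0.03 35 0.5722762311690835
-0.01 43 0.5805955919534258
0.01 67 0.5844516518512036
0.03 21 0.5804246292835714
t [365.68493151 201.43835616] 73 [ 0.57085448 -0.09151641  0.037     ] [ 0.55394961 -0.07871922  0.2       ]
s [350.0531401  315.52657005] 207 [ 0.51327099 -0.14531653  0.037     ] [ 0.45458567 -0.26958292  0.2       ]
```

View pics/c8.png

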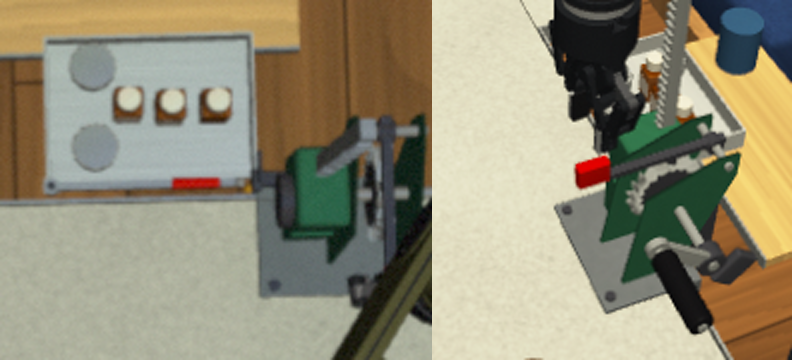

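>>> arm_command:
  moves:
    - {"tx": -0.06, "ty": 0, "tz": 0, "wx": 0, "wy": 0, "wz": -0.9, "fingers": 0.5}
    - {"tx": 0, "ty": 0, "tz": -0.5, "wx": 0, "wy": 0, "wz": 0, "fingers": 0.5}
    - {"tx": 0, "ty": 0, "tz": -0.5, "wx": 0, "wy": 0, "wz": 0, "fingers": 0.5}
    - {"tx": 0, "ty": 0, "tz": -0.36, "wx": 0, "wy": 0, "wz": 0, "fingers": 0.5}
    - {"tx": 0, "ty": 0, "tz": 0, "wx": 0, "wy": 0, "wz": 0, "fingers": 0.3}
    - {"tx": 0, "ty": 0, "tz": 0, "wx": 0, "wy": 0, "wz": 0, "fingers": 0.1}
    - {"tx": 0, "ty": 0, "tz": 0, "wx": 0, "wy": 0, "wz": 0, "fingers": 0.05}
    - {"tx": 0, "ty": 0, "tz": 0, "wx": 0, "wy": 0, "wz": 0, "fingers": 0.05}
  squeeze: 30

```text
clock: 34.72
ee_pos: [0.4562, -0.2557, 0.3458]
ee_rot: [3.138, -0.004, 0.001]
force: [0.5, -5.7, -2.8]
finger_gap: 0.159
gripper_force: 36.3
```

```bash
python3 -c "
from h import *
print(ang()); f=grab('side','s9'); print(tray(grab('top')))
cv2.imwrite('pics/c9.png',cv2.resize(f['pixels'][230:410,270:450],(500,500),interpolation=cv2.INTER_CUBIC))"
```

```text
(array([ 0.4562, -0.2557,  0.3458]), 'finger angle 89.8', 'tilt 0.21', 'q', array([-0.61, -0.12,  1.99, -0.  ,  1.26,  0.96]))
(array([ 0.0106, -0.1573,  0.168 ]), 397)
```

View pics/c9.png

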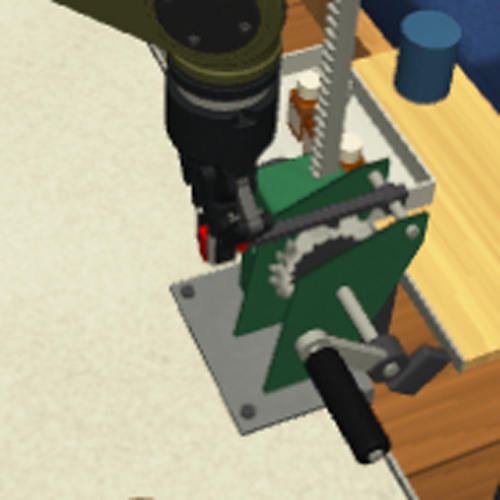

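The tab at (205,245) in the crop is gripped between the fingers. I'll lift it.

>>> arm_command:
  moves:
    - {"tx": 0, "ty": -0.03, "tz": 0.15, "wx": 0, "wy": 0, "wz": 0, "fingers": 0.05}
    - {"tx": 0.03, "ty": 0, "tz": 0.2, "wx": 0, "wy": 0, "wz": 0, "fingers": 0.05}
    - {"tx": 0.05, "ty": 0, "tz": 0.2, "wx": 0, "wy": 0, "wz": 0, "fingers": 0.05}
    - {"tx": 0.04, "ty": 0, "tz": 0.15, "wx": 0, "wy": 0, "wz": 0, "fingers": 0.05}
    - {"tx": 0, "ty": 0, "tz": 0, "wx": 0, "wy": 0, "wz": 0, "fingers": 0.05}
    - {"tx": 0, "ty": 0, "tz": 0, "wx": 0, "wy": 0, "wz": 0, "fingers": 0.05}
    - {"tx": 0, "ty": 0, "tz": 0, "wx": 0, "wy": 0, "wz": 0, "fingers": 0.05}
    - {"tx": 0, "ty": 0, "tz": 0, "wx": 0, "wy": 0, "wz": 0, "fingers": 0.05}
  squeeze: 30

```text
clock: 35.83
ee_pos: [0.4631, -0.2562, 0.3812]
ee_rot: [3.14, -0.004, 0.008]
force: [5.2, 0.8, -2.5]
finger_gap: 0.154
gripper_force: 35.2
```

```bash
python3 -c "
from h import *
print(ang()); print(tray(grab('top')))"
```

```text
(array([ 0.4631, -0.2562,  0.3812]), 'finger angle 89.9', 'tilt 0.31', 'q', array([-0.61, -0.13,  1.94,  0.  ,  1.32,  0.97]))
(array([ 0.0044, -0.1575,  0.1619]), 389)
```

>>> arm_command:
  moves:
    - {"tx": 0.02, "ty": 0, "tz": 0, "wx": 0, "wy": 0, "wz": 0, "fingers": 0.05}
    - {"tx": 0, "ty": 0, "tz": 0, "wx": 0, "wy": 0, "wz": 0, "fingers": 0.05}
    - {"tx": 0, "ty": 0, "tz": 0, "wx": 0, "wy": 0, "wz": 0, "fingers": 0.05}
    - {"tx": 0, "ty": 0, "tz": 0, "wx": 0, "wy": 0, "wz": 0, "fingers": 0.05}
    - {"tx": 0, "ty": 0, "tz": 0, "wx": 0, "wy": 0, "wz": 0, "fingers": 0.05}
    - {"tx": 0, "ty": 0, "tz": 0, "wx": 0, "wy": 0, "wz": 0, "fingers": 0.05}
    - {"tx": 0, "ty": 0, "tz": 0, "wx": 0, "wy": 0, "wz": 0, "fingers": 0.05}
    - {"tx": 0, "ty": 0, "tz": 0, "wx": 0, "wy": 0, "wz": 0, "fingers": 0.05}
    - {"tx": 0, "ty": 0, "tz": 0, "wx": 0, "wy": 0, "wz": 0, "fingers": 0.05}
    - {"tx": 0, "ty": 0, "tz": 0, "wx": 0, "wy": 0, "wz": 0, "fingers": 0.05}
    - {"tx": 0, "ty": 0, "tz": 0, "wx": 0, "wy": 0, "wz": 0, "fingers": 0.05}
    - {"tx": 0, "ty": 0, "tz": 0, "wx": 0, "wy": 0, "wz": 0, "fingers": 0.05}
    - {"tx": 0, "ty": 0, "tz": 0, "wx": 0, "wy": 0, "wz": 0, "fingers": 0.05}
    - {"tx": 0, "ty": 0, "tz": 0, "wx": 0, "wy": 0, "wz": 0, "fingers": 0.05}
    - {"tx": 0, "ty": 0, "tz": 0, "wx": 0, "wy": 0, "wz": 0, "fingers": 0.05}
    - {"tx": 0, "ty": 0, "tz": 0, "wx": 0, "wy": 0, "wz": 0, "fingers": 0.05}
  squeeze: 30

```text
clock: 37.88
ee_pos: [0.4633, -0.2564, 0.3797]
ee_rot: [3.141, -0.005, 0.001]
force: [5.0, -0.3, 0.4]
finger_gap: 0.158
gripper_force: 35.6
```

```bash
python3 -c "
from h import *
print(ang()); print(tray(grab('top')),read_state()['clock'])"
```

```text
(array([ 0.4633, -0.2564,  0.3797]), 'finger angle 89.8', 'tilt 0.04', 'q', array([-0.61, -0.13,  1.94,  0.  ,  1.32,  0.97]))
(array([-0.0131, -0.1576,  0.1445]), 381) 37.925
```

>>> arm_command:
  moves:
    - {"tx": 0, "ty": 0, "tz": 0, "wx": 0, "wy": 0, "wz": 0, "fingers": 0.05}
    - {"tx": 0, "ty": 0, "tz": 0, "wx": 0, "wy": 0, "wz": 0, "fingers": 0.05}
    - {"tx": 0, "ty": 0, "tz": 0, "wx": 0, "wy": 0, "wz": 0, "fingers": 0.05}
    - {"tx": 0, "ty": 0, "tz": 0, "wx": 0, "wy": 0, "wz": 0, "fingers": 0.05}
    - {"tx": 0, "ty": 0, "tz": 0, "wx": 0, "wy": 0, "wz": 0, "fingers": 0.05}
    - {"tx": 0, "ty": 0, "tz": 0, "wx": 0, "wy": 0, "wz": 0, "fingers": 0.05}
    - {"tx": 0, "ty": 0, "tz": 0, "wx": 0, "wy": 0, "wz": 0, "fingers": 0.05}
    - {"tx": 0, "ty": 0, "tz": 0, "wx": 0, "wy": 0, "wz": 0, "fingers": 0.05}
    - {"tx": 0, "ty": 0, "tz": 0, "wx": 0, "wy": 0, "wz": 0, "fingers": 0.05}
    - {"tx": 0, "ty": 0, "tz": 0, "wx": 0, "wy": 0, "wz": 0, "fingers": 0.05}
    - {"tx": 0, "ty": 0, "tz": 0, "wx": 0, "wy": 0, "wz": 0, "fingers": 0.05}
    - {"tx": 0, "ty": 0, "tz": 0, "wx": 0, "wy": 0, "wz": 0, "fingers": 0.05}
    - {"tx": 0, "ty": 0, "tz": 0, "wx": 0, "wy": 0, "wz": 0, "fingers": 0.05}
    - {"tx": 0, "ty": 0, "tz": 0, "wx": 0, "wy": 0, "wz": 0, "fingers": 0.05}
    - {"tx": 0, "ty": 0, "tz": 0, "wx": 0, "wy": 0, "wz": 0, "fingers": 0.05}
    - {"tx": 0, "ty": 0, "tz": 0, "wx": 0, "wy": 0, "wz": 0, "fingers": 0.05}
    - {"tx": 0, "ty": 0, "tz": 0, "wx": 0, "wy": 0, "wz": 0, "fingers": 0.05}
    - {"tx": 0, "ty": 0, "tz": 0, "wx": 0, "wy": 0, "wz": 0, "fingers": 0.05}
    - {"tx": 0, "ty": 0, "tz": 0, "wx": 0, "wy": 0, "wz": 0, "fingers": 0.05}
    - {"tx": 0, "ty": 0, "tz": 0, "wx": 0, "wy": 0, "wz": 0, "fingers": 0.05}
  squeeze: 30

```text
clock: 40.42
ee_pos: [0.4633, -0.2564, 0.3797]
ee_rot: [3.141, -0.005, 0.001]
force: [5.0, 0.2, 0.2]
finger_gap: 0.159
gripper_force: 35.6
```

>>> arm_command:
  moves:
    - {"tx": 0, "ty": 0, "tz": 0, "wx": 0, "wy": 0, "wz": 0, "fingers": 0.05}
    - {"tx": 0, "ty": 0, "tz": 0, "wx": 0, "wy": 0, "wz": 0, "fingers": 0.05}
    - {"tx": 0, "ty": 0, "tz": 0, "wx": 0, "wy": 0, "wz": 0, "fingers": 0.05}
    - {"tx": 0, "ty": 0, "tz": 0, "wx": 0, "wy": 0, "wz": 0, "fingers": 0.05}
    - {"tx": 0, "ty": 0, "tz": 0, "wx": 0, "wy": 0, "wz": 0, "fingers": 0.05}
    - {"tx": 0, "ty": 0, "tz": 0, "wx": 0, "wy": 0, "wz": 0, "fingers": 0.05}
    - {"tx": 0, "ty": 0, "tz": 0, "wx": 0, "wy": 0, "wz": 0, "fingers": 0.05}
    - {"tx": 0, "ty": 0, "tz": 0, "wx": 0, "wy": 0, "wz": 0, "fingers": 0.05}
    - {"tx": 0, "ty": 0, "tz": 0, "wx": 0, "wy": 0, "wz": 0, "fingers": 0.05}
    - {"tx": 0, "ty": 0, "tz": 0, "wx": 0, "wy": 0, "wz": 0, "fingers": 0.05}
    - {"tx": 0, "ty": 0, "tz": 0, "wx": 0, "wy": 0, "wz": 0, "fingers": 0.05}
    - {"tx": 0, "ty": 0, "tz": 0, "wx": 0, "wy": 0, "wz": 0, "fingers": 0.05}
    - {"tx": 0, "ty": 0, "tz": 0, "wx": 0, "wy": 0, "wz": 0, "fingers": 0.05}
    - {"tx": 0, "ty": 0, "tz": 0, "wx": 0, "wy": 0, "wz": 0, "fingers": 0.05}
    - {"tx": 0, "ty": 0, "tz": 0, "wx": 0, "wy": 0, "wz": 0, "fingers": 0.05}
    - {"tx": 0, "ty": 0, "tz": 0, "wx": 0, "wy": 0, "wz": 0, "fingers": 0.05}
    - {"tx": 0, "ty": 0, "tz": 0, "wx": 0, "wy": 0, "wz": 0, "fingers": 0.05}
    - {"tx": 0, "ty": 0, "tz": 0, "wx": 0, "wy": 0, "wz": 0, "fingers": 0.05}
    - {"tx": 0, "ty": 0, "tz": 0, "wx": 0, "wy": 0, "wz": 0, "fingers": 0.05}
    - {"tx": 0, "ty": 0, "tz": 0, "wx": 0, "wy": 0, "wz": 0, "fingers": 0.05}
  squeeze: 30

```text
clock: 42.92
ee_pos: [0.4633, -0.2563, 0.3797]
ee_rot: [3.141, -0.005, 0.001]
force: [5.3, 0.4, -0.5]
finger_gap: 0.16
gripper_force: 35.6
```

```bash
python3 -c "
from h import *
print(ang()); print(tray(grab('top','t10')),read_state()['clock'])"
```

```text
(array([ 0.4633, -0.2563,  0.3797]), 'finger angle 89.8', 'tilt 0.04', 'q', array([-0.61, -0.13,  1.94,  0.  ,  1.32,  0.97]))
(array([-0.0579, -0.1576,  0.0997]), 367) 42.975
```

>>> arm_command:
  moves:
    - {"tx": 0, "ty": 0, "tz": 0, "wx": 0, "wy": 0, "wz": 0, "fingers": 0.05}
    - {"tx": 0, "ty": 0, "tz": 0, "wx": 0, "wy": 0, "wz": 0, "fingers": 0.05}
    - {"tx": 0, "ty": 0, "tz": 0, "wx": 0, "wy": 0, "wz": 0, "fingers": 0.05}
    - {"tx": 0, "ty": 0, "tz": 0, "wx": 0, "wy": 0, "wz": 0, "fingers": 0.05}
    - {"tx": 0, "ty": 0, "tz": 0, "wx": 0, "wy": 0, "wz": 0, "fingers": 0.05}
    - {"tx": 0, "ty": 0, "tz": 0, "wx": 0, "wy": 0, "wz": 0, "fingers": 0.05}
    - {"tx": 0, "ty": 0, "tz": 0, "wx": 0, "wy": 0, "wz": 0, "fingers": 0.05}
    - {"tx": 0, "ty": 0, "tz": 0, "wx": 0, "wy": 0, "wz": 0, "fingers": 0.05}
    - {"tx": 0, "ty": 0, "tz": 0, "wx": 0, "wy": 0, "wz": 0, "fingers": 0.05}
    - {"tx": 0, "ty": 0, "tz": 0, "wx": 0, "wy": 0, "wz": 0, "fingers": 0.05}
    - {"tx": 0, "ty": 0, "tz": 0, "wx": 0, "wy": 0, "wz": 0, "fingers": 0.05}
    - {"tx": 0, "ty": 0, "tz": 0, "wx": 0, "wy": 0, "wz": 0, "fingers": 0.05}
    - {"tx": 0, "ty": 0, "tz": 0, "wx": 0, "wy": 0, "wz": 0, "fingers": 0.05}
    - {"tx": 0, "ty": 0, "tz": 0, "wx": 0, "wy": 0, "wz": 0, "fingers": 0.05}
    - {"tx": 0, "ty": 0, "tz": 0, "wx": 0, "wy": 0, "wz": 0, "fingers": 0.05}
    - {"tx": 0, "ty": 0, "tz": 0, "wx": 0, "wy": 0, "wz": 0, "fingers": 0.05}
    - {"tx": 0, "ty": 0, "tz": 0, "wx": 0, "wy": 0, "wz": 0, "fingers": 0.05}
    - {"tx": 0, "ty": 0, "tz": 0, "wx": 0, "wy": 0, "wz": 0, "fingers": 0.05}
    - {"tx": 0, "ty": 0, "tz": 0, "wx": 0, "wy": 0, "wz": 0, "fingers": 0.05}
    - {"tx": 0, "ty": 0, "tz": 0, "wx": 0, "wy": 0, "wz": 0, "fingers": 0.05}
  squeeze: 30

```text
clock: 45.48
ee_pos: [0.4633, -0.2564, 0.3797]
ee_rot: [3.141, -0.005, 0.001]
force: [5.2, 0.5, 0.3]
finger_gap: 0.156
gripper_force: 35.6
```

>>> arm_command:
  moves:
    - {"tx": 0, "ty": 0, "tz": 0, "wx": 0, "wy": 0, "wz": 0, "fingers": 0.05}
    - {"tx": 0, "ty": 0, "tz": 0, "wx": 0, "wy": 0, "wz": 0, "fingers": 0.05}
    - {"tx": 0, "ty": 0, "tz": 0, "wx": 0, "wy": 0, "wz": 0, "fingers": 0.05}
    - {"tx": 0, "ty": 0, "tz": 0, "wx": 0, "wy": 0, "wz": 0, "fingers": 0.05}
    - {"tx": 0, "ty": 0, "tz": 0, "wx": 0, "wy": 0, "wz": 0, "fingers": 0.05}
    - {"tx": 0, "ty": 0, "tz": 0, "wx": 0, "wy": 0, "wz": 0, "fingers": 0.05}
    - {"tx": 0, "ty": 0, "tz": 0, "wx": 0, "wy": 0, "wz": 0, "fingers": 0.05}
    - {"tx": 0, "ty": 0, "tz": 0, "wx": 0, "wy": 0, "wz": 0, "fingers": 0.05}
    - {"tx": 0, "ty": 0, "tz": 0, "wx": 0, "wy": 0, "wz": 0, "fingers": 0.05}
    - {"tx": 0, "ty": 0, "tz": 0, "wx": 0, "wy": 0, "wz": 0, "fingers": 0.05}
    - {"tx": 0, "ty": 0, "tz": 0, "wx": 0, "wy": 0, "wz": 0, "fingers": 0.05}
    - {"tx": 0, "ty": 0, "tz": 0, "wx": 0, "wy": 0, "wz": 0, "fingers": 0.05}
    - {"tx": 0, "ty": 0, "tz": 0, "wx": 0, "wy": 0, "wz": 0, "fingers": 0.05}
    - {"tx": 0, "ty": 0, "tz": 0, "wx": 0, "wy": 0, "wz": 0, "fingers": 0.05}
    - {"tx": 0, "ty": 0, "tz": 0, "wx": 0, "wy": 0, "wz": 0, "fingers": 0.05}
    - {"tx": 0, "ty": 0, "tz": 0, "wx": 0, "wy": 0, "wz": 0, "fingers": 0.05}
    - {"tx": 0, "ty": 0, "tz": 0, "wx": 0, "wy": 0, "wz": 0, "fingers": 0.05}
    - {"tx": 0, "ty": 0, "tz": 0, "wx": 0, "wy": 0, "wz": 0, "fingers": 0.05}
    - {"tx": 0, "ty": 0, "tz": 0, "wx": 0, "wy": 0, "wz": 0, "fingers": 0.05}
    - {"tx": 0, "ty": 0, "tz": 0, "wx": 0, "wy": 0, "wz": 0, "fingers": 0.05}
  squeeze: 30

```text
clock: 47.98
ee_pos: [0.4633, -0.2564, 0.3797]
ee_rot: [3.141, -0.005, 0.001]
force: [4.2, 0.5, -0.1]
finger_gap: 0.155
gripper_force: 35.6
```

```bash
python3 -c "
from h import *
print(ang()); print(tray(grab('top','t11')),read_state()['clock'])"
```

```text
(array([ 0.4633, -0.2564,  0.3797]), 'finger angle 89.8', 'tilt 0.04', 'q', array([-0.61, -0.13,  1.94,  0.  ,  1.32,  0.97]))
(array([-0.1031, -0.1577,  0.0546]), 346) 48.025
```

>>> arm_command:
  moves:
    - {"tx": 0, "ty": 0, "tz": 0, "wx": 0, "wy": 0, "wz": 0, "fingers": 0.05}
    - {"tx": 0, "ty": 0, "tz": 0, "wx": 0, "wy": 0, "wz": 0, "fingers": 0.05}
    - {"tx": 0, "ty": 0, "tz": 0, "wx": 0, "wy": 0, "wz": 0, "fingers": 0.05}
    - {"tx": 0, "ty": 0, "tz": 0, "wx": 0, "wy": 0, "wz": 0, "fingers": 0.05}
    - {"tx": 0, "ty": 0, "tz": 0, "wx": 0, "wy": 0, "wz": 0, "fingers": 0.05}
    - {"tx": 0, "ty": 0, "tz": 0, "wx": 0, "wy": 0, "wz": 0, "fingers": 0.05}
    - {"tx": 0, "ty": 0, "tz": 0, "wx": 0, "wy": 0, "wz": 0, "fingers": 0.05}
    - {"tx": 0, "ty": 0, "tz": 0, "wx": 0, "wy": 0, "wz": 0, "fingers": 0.05}
    - {"tx": 0, "ty": 0, "tz": 0, "wx": 0, "wy": 0, "wz": 0, "fingers": 0.05}
    - {"tx": 0, "ty": 0, "tz": 0, "wx": 0, "wy": 0, "wz": 0, "fingers": 0.05}
    - {"tx": 0, "ty": 0, "tz": 0, "wx": 0, "wy": 0, "wz": 0, "fingers": 0.05}
    - {"tx": 0, "ty": 0, "tz": 0, "wx": 0, "wy": 0, "wz": 0, "fingers": 0.05}
    - {"tx": 0, "ty": 0, "tz": 0, "wx": 0, "wy": 0, "wz": 0, "fingers": 0.05}
    - {"tx": 0, "ty": 0, "tz": 0, "wx": 0, "wy": 0, "wz": 0, "fingers": 0.05}
    - {"tx": 0, "ty": 0, "tz": 0, "wx": 0, "wy": 0, "wz": 0, "fingers": 0.05}
    - {"tx": 0, "ty": 0, "tz": 0, "wx": 0, "wy": 0, "wz": 0, "fingers": 0.05}
    - {"tx": 0, "ty": 0, "tz": 0, "wx": 0, "wy": 0, "wz": 0, "fingers": 0.05}
    - {"tx": 0, "ty": 0, "tz": 0, "wx": 0, "wy": 0, "wz": 0, "fingers": 0.05}
    - {"tx": 0, "ty": 0, "tz": 0, "wx": 0, "wy": 0, "wz": 0, "fingers": 0.05}
    - {"tx": 0, "ty": 0, "tz": 0, "wx": 0, "wy": 0, "wz": 0, "fingers": 0.05}
  squeeze: 30

```text
clock: 50.52
ee_pos: [0.4633, -0.2563, 0.3797]
ee_rot: [3.141, -0.005, 0.001]
force: [5.1, 0.5, 0.0]
finger_gap: 0.152
gripper_force: 35.6
```

>>> arm_command:
  moves:
    - {"tx": 0, "ty": 0, "tz": 0, "wx": 0, "wy": 0, "wz": 0, "fingers": 0.05}
    - {"tx": 0, "ty": 0, "tz": 0, "wx": 0, "wy": 0, "wz": 0, "fingers": 0.05}
    - {"tx": 0, "ty": 0, "tz": 0, "wx": 0, "wy": 0, "wz": 0, "fingers": 0.05}
    - {"tx": 0, "ty": 0, "tz": 0, "wx": 0, "wy": 0, "wz": 0, "fingers": 0.05}
    - {"tx": 0, "ty": 0, "tz": 0, "wx": 0, "wy": 0, "wz": 0, "fingers": 0.05}
    - {"tx": 0, "ty": 0, "tz": 0, "wx": 0, "wy": 0, "wz": 0, "fingers": 0.05}
    - {"tx": 0, "ty": 0, "tz": 0, "wx": 0, "wy": 0, "wz": 0, "fingers": 0.05}
    - {"tx": 0, "ty": 0, "tz": 0, "wx": 0, "wy": 0, "wz": 0, "fingers": 0.05}
    - {"tx": 0, "ty": 0, "tz": 0, "wx": 0, "wy": 0, "wz": 0, "fingers": 0.05}
    - {"tx": 0, "ty": 0, "tz": 0, "wx": 0, "wy": 0, "wz": 0, "fingers": 0.05}
    - {"tx": 0, "ty": 0, "tz": 0, "wx": 0, "wy": 0, "wz": 0, "fingers": 0.05}
    - {"tx": 0, "ty": 0, "tz": 0, "wx": 0, "wy": 0, "wz": 0, "fingers": 0.05}
  squeeze: 30

```text
clock: 52.02
ee_pos: [0.4633, -0.2564, 0.3797]
ee_rot: [3.141, -0.005, 0.001]
force: [4.9, -0.1, -0.9]
finger_gap: 0.156
gripper_force: 35.6
```

```bash
python3 -c "
from h import *
print(ang()); print(tray(grab('top','t12')),read_state()['clock'])"
```

```text
(array([ 0.4633, -0.2564,  0.3797]), 'finger angle 89.8', 'tilt 0.04', 'q', array([-0.61, -0.13,  1.94,  0.  ,  1.32,  0.97]))
(array([-0.139 , -0.1576,  0.0186]), 326) 52.075
```

>>> arm_command:
  moves:
    - {"tx": 0, "ty": 0, "tz": 0, "wx": 0, "wy": 0, "wz": 0, "fingers": 0.05}
    - {"tx": 0, "ty": 0, "tz": 0, "wx": 0, "wy": 0, "wz": 0, "fingers": 0.05}
    - {"tx": 0, "ty": 0, "tz": 0, "wx": 0, "wy": 0, "wz": 0, "fingers": 0.05}
    - {"tx": 0, "ty": 0, "tz": 0, "wx": 0, "wy": 0, "wz": 0, "fingers": 0.05}
    - {"tx": 0, "ty": 0, "tz": 0, "wx": 0, "wy": 0, "wz": 0, "fingers": 0.05}
    - {"tx": 0, "ty": 0, "tz": 0, "wx": 0, "wy": 0, "wz": 0, "fingers": 0.05}
    - {"tx": 0, "ty": 0, "tz": 0, "wx": 0, "wy": 0, "wz": 0, "fingers": 0.05}
    - {"tx": 0, "ty": 0, "tz": 0, "wx": 0, "wy": 0, "wz": 0, "fingers": 0.05}
    - {"tx": 0, "ty": 0, "tz": 0, "wx": 0, "wy": 0, "wz": 0, "fingers": 0.05}
    - {"tx": 0, "ty": 0, "tz": 0, "wx": 0, "wy": 0, "wz": 0, "fingers": 0.05}
    - {"tx": 0, "ty": 0, "tz": 0, "wx": 0, "wy": 0, "wz": 0, "fingers": 0.05}
    - {"tx": 0, "ty": 0, "tz": 0, "wx": 0, "wy": 0, "wz": 0, "fingers": 0.5}
    - {"tx": 0, "ty": 0, "tz": 0, "wx": 0, "wy": 0, "wz": 0, "fingers": 0.5}
    - {"tx": 0, "ty": 0, "tz": 0, "wx": 0, "wy": 0, "wz": 0, "fingers": 0.5}
    - {"tx": 0, "ty": 0, "tz": 0, "wx": 0, "wy": 0, "wz": 0, "fingers": 0.5}
  squeeze: 30

```text
clock: 53.95
ee_pos: [0.463, -0.2563, 0.3795]
ee_rot: [-3.141, 0.005, 0.001]
force: [0.0, -0.3, 0.4]
finger_gap: 0.503
gripper_force: 0.0
```

```bash
python3 -c "
from h import *
print(ang()); print(tray(grab('top','t13')),read_state()['clock'])
print(tray(grab('top')),read_state()['clock'])"
```

```text
(array([ 0.463 , -0.2563,  0.3795]), 'finger angle 89.8', 'tilt 0.05', 'q', array([-0.61, -0.13,  1.94, -0.  ,  1.33,  0.97]))
(array([-0.153 , -0.1577,  0.0047]), 322) 54.0
(array([-0.1529, -0.1575,  0.0046]), 329) 54.05
```

Stopped 4.7 mm above the landing, at a notch and within tolerance. I'll retreat and check.

>>> arm_command:
  moves:
    - {"tx": 0, "ty": 0, "tz": 0.6, "wx": 0, "wy": 0, "wz": 0, "fingers": 0.5}
    - {"tx": 0, "ty": 0, "tz": 0.8, "wx": 0, "wy": 0, "wz": 0, "fingers": 0.5}
    - {"tx": -0.8, "ty": 0.3, "tz": 0.4, "wx": 0, "wy": 0, "wz": 0, "fingers": 0.5}
    - {"tx": -0.6, "ty": 0.9, "tz": 0, "wx": 0, "wy": 0, "wz": 0, "fingers": 0.5}
    - {"tx": 0, "ty": 1.0, "tz": 0, "wx": 0, "wy": 0, "wz": 0, "fingers": 0.5}
    - {"tx": 0, "ty": 1.0, "tz": 0, "wx": 0, "wy": 0, "wz": 0, "fingers": 0.5}
    - {"tx": 0, "ty": 1.0, "tz": 0, "wx": 0, "wy": 0, "wz": 0, "fingers": 0.5}
    - {"tx": 0, "ty": 1.0, "tz": 0, "wx": 0, "wy": 0, "wz": 0, "fingers": 0.5}
    - {"tx": 0, "ty": 0, "tz": 0, "wx": 0, "wy": 0, "wz": 0, "fingers": 0.5}
    - {"tx": 0, "ty": 0, "tz": 0, "wx": 0, "wy": 0, "wz": 0, "fingers": 0.5}
    - {"tx": 0, "ty": 0, "tz": 0, "wx": 0, "wy": 0, "wz": 0, "fingers": 0.5}
    - {"tx": 0, "ty": 0, "tz": 0, "wx": 0, "wy": 0, "wz": 0, "fingers": 0.5}
  squeeze: 30

```text
clock: 55.55
ee_pos: [0.3933, 0.0027, 0.4696]
ee_rot: [3.142, -0.009, -0.0]
force: [0.1, 0.0, 0.5]
finger_gap: 0.501
gripper_force: 0.0
```

```bash
python3 -c "
from h import *
print(ang()); f=grab('top','t14'); g=grab('side','s14'); print(tray(f))
for n,I in(('t',f),('s',g)):
    hsv=cv2.cvtColor(I['pixels'],cv2.COLOR_BGR2HSV)
    red=((hsv[...,0]<8)|(hsv[...,0]>172))&(hsv[...,1]>180)&(hsv[...,2]>100)
    N,l,st,c=cv2.connectedComponentsWithStats(red.astype(np.uint8))
    for i in range(1,N):
        if st[i,4]>8: print(n,c[i],st[i,4],onplane(I,*c[i],-.13),onplane(I,*c[i],.2),np.nanmedian(world(I)[l==i],0))
cv2.imwrite('pics/c14.png',np.hstack([cv2.resize(f['pixels'][125:275,285:465],(432,360),interpolation=cv2.INTER_CUBIC),cv2.resize(g['pixels'][230:410,270:450],(360,360),interpolation=cv2.INTER_CUBIC)]))
"
```

```text
(array([0.3933, 0.0027, 0.4696]), 'finger angle 89.7', 'tilt 0.02', 'q', array([-0.13, -0.52,  2.09, -0.  ,  1.57,  1.45]))
(array([-0.1526, -0.1575,  0.0048]), 326)
t [449.66666667 242.62068966] 87 [ 0.47258967 -0.32436383 -0.13      ] [ 0.4613857  -0.25469124  0.2       ] [ 0.46075936 -0.25547925  0.19709087]
s [350.23762376 315.38118812] 202 [ 0.57411653 -0.0176871  -0.13      ] [ 0.45507688 -0.26936902  0.2       ] [ 0.45872238 -0.26331278  0.19235656]
```

View pics/c14.png

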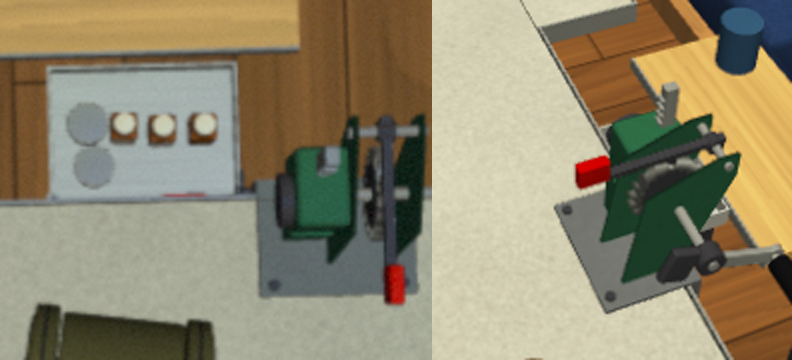

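The tray is level with the landing and everything is still in it. One tin has shifted but is inside. The pawl tab is back at its starting pixel, (450,243), and the keeper's red sleeve is along the tray front at (185,195). I'll hand in.

```bash
python3 -c "
from h import *
print(arm.sign_off())"
```

```text
the job is handed in; nothing more can be done
None
```

Job handed in at about 56 s: the three vials and two tins found are in the tray, the keeper is snapped shut, the pawl is seated, the tray floor measures about 5 mm above the landing shelf, and the dish, thermometer and spoon rest were not touched.

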